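Load the board carriage onto an inspection stand's dovetail and clamp it

ROBOT

A 6-joint arm with a two-finger parallel gripper is mounted at the origin on a cart in front of the work surface, level with it; the furniture and walls round the work are solid. World frame = base frame: x ahead of the robot, y to its left, z up, the work surface at z = 0. Lengths are in m, angles in rad, forces in N, time in s.
With the tool pointing down it reaches from about 0.4 to 0.925 m from the base axis. Payload 3.4 kg.
Tool frame: the origin (TCP) lies midway between the tips of the shut fingers; the grasp point (between the pads) lies 19 mm behind it; x points along the fingers, y is the direction in which the jaws open and shut, and the axes are right-handed (so a half turn about x gives the same grasp; the last joint's range is limited). The gripper opens to 85 mm and grips with 20 to 120 N. Pads are 22 mm wide; open, the fingers measure 114 mm over their backs; the gripper's body (76 mm by 85 mm) begins 54 mm behind the grasp point. The pads swing forward as they close: fully open they stand 13 mm farther back than shut.
Start: joints at [-1.379, 0.307, 1.506, -0, 1.328, -0.073], TCP at [0.151, -0.555, 0.231] pointing down, gripper open.
Joint ranges: [-3.12, 3.12], [-1.05, 2.28], [0.14, 2.33], [-1.42, 4.57], [0.1, 2.73], [-2.68, 2.68]. Speed limits (rad/s): [2.57, 2.57, 3.14, 3.14, 3.14, 3.14].

INTERFACE

Orientations are given as a rotation vector (axis times angle).
In Python, from workcell import r, imaging gives the robot as it stands.
- The arm moves only by the tool carry_out, never from a script. Its argument "motion" is a list that holds one entry, the list of rows, each a list of 7 numbers: the opening, from -1 (shut) to 1 (fully open), then the shift along the tool's x, y, z in cm, then the turn, a rotation vector about the tool's x, y, z in degrees. A call has 1 to 10 rows; each row shifts and turns the pose as measured when the row begins, along the tool's axes as they then stand; what a row does not reach is not made up. A row lasts 1/8 s, in which the tool goes at most 62.5 mm and 10.7 degrees, less where a joint would pass 70% of its speed; a pose out of reach is approached as far as the arm can. A call with a gripper value outside its range is refused whole. The fingers move at their own pace and stop on an object; "force" is the grip in N (left out, the last holds). Time passes only in rows, so rows that do not move let the fingers close. It gives the time, the measured TCP pose, the force and the opening at its end, in the units of the state.
- r.read_state(): the state, without advancing time (a new reading comes with each control period).
- imaging.capture(name): name is "scene" or "side" or "wrist"; returns the picture (384x512x3 uint8, red, green, blue); there is no depth.
- imaging.camera_info(name): a dict with "fx", "fy", "cx", "cy" (pixels), "world_to_cam" (4x4, takes a point from world to camera coordinates); the wrist camera has in their place "tool_from_camera" (4x4, takes a point from camera to tool coordinates, whose origin is the TCP and whose axes are the tool frame's). Camera axes: x right, y up, looking along -z (the intrinsics and any distortion apply to the point x, -y, -z); pixel columns grow to the right and rows downward; lengths in m; the calibration is good to about 2 mm. The wrist camera is an equidistant fisheye: a pixel r from the principal point sees the ray r / f radians off the axis. A picture is of the moment at which its call begins: read the wrist's pose just before it. camera_info takes no time and is no camera call.
- r.hand_in(): hands the job in, once; it reports no verdict.
The state is a dict: "time": time; "joint_pos": joint angles; "joint_vel": joint speeds; "joint_torque": joint torques, N m; "position": TCP position; "orientation": TCP orientation; "contact_force": force on the tool from outside, world axes, zero at the start; "wrist_torque": the same for the moment, N m; "opening": opening from 0.0 (shut) to 1.0 (fully open).
Only numpy, scipy, OpenCV 4.12 (cv2) and the standard library are available. Lean on these libraries where they do the work, as an engineer would, in place of code of your own. Each camera call takes 0.05 s, during which the arm holds its last target.

TASK

Put the board carriage on the inspection stand: slide it onto the dovetail rail from the rail's open end, board end first, until it rests against the end stop, then turn the wing knob on its side clockwise (seen from the knob's side) until the clamp is tight, and let go. Leave the other things on the bench where they are.

Things in the scene. Friction and masses are not known exactly. Their poses are not given: they have to be found in the camera images.
- stand: Inspection stand, fixed to the bench: grey base plate 315 long, 70 wide, 12 thick. Origin on the bench under its middle line; x along it the way the carriage slides on, y to the left, z up. Plate from x -165 (bare loading end, 120 long) to x 150. Round column at x 128; board camera 40 across over x 66, lens 149 up, top 240 up. The carriage rides on the plate's top, z 12.
- rail_mouth (a point): Middle of the top of the aluminium dovetail rail at its open end (stand x -45, z 28). Rail 105 long, 16 high above the plate, 44 wide at the top, 25.6 at the bottom (undercut sides). Its first 8 mm taper: 2.5 mm narrower each side and 2 lower at the very end.
- stop_face (a point): Foot of the end stop's face (stand x 60, z 12): a dark steel block 52 wide, 21 high across the far end of the rail. The carriage's nose must rest on it.
- carriage: Loose aluminium saddle, 110 long, 60 wide, 25 high, 0.4 to 0.6 kg in all. Origin at the middle of its underside, x to its nose (the end with the board), y left, z up. Groove below fits the rail with 1.2 mm play each side and above, mouth flared 1.5 mm at the nose. On top a board holder plate 76 long, 118 wide (z 25 to 28, jaws and board to 42) from x 20 to x 96.
- carriage_grip (a point): Middle of the top of the black upright grip bar on the carriage: bar 46 long along x, 18 wide, its top 58 above the underside (33 above the saddle); at carriage x -20, y 0.
- carriage_nose (a point): Foot of the saddle's front face, on the middle line (carriage x 55, y 0, z 0).
- carriage_tail (a point): Middle of the saddle's flat rear face, 60 wide and 25 high (carriage x -55, y 0, z 12.5).
- wing_hub (a point): Centre of the black wing knob on the carriage's right side (carriage x -36, y -52, z 13), axis along carriage y. Hub 17 across, two straight wings 22 long from the axis, 10 wide along the axis, 8 thick; free to turn beside the base plate.
- clamp_knob (a joint): Angle of the wing knob, rad; 0: wings level, one to the nose, one to the tail. Grows as it tightens: clockwise seen from the knob's side, nose wing down. Range -0.4 to 3.6. It drives a gib 2 mm per rad and turns freely (0.05 N m) until the play on the rail is gone, at about 1.2 to 1.6, then stiffens and springs back a little when let go; 0.1 N m or 0.5 rad more is well tight.
- clamp_gib: Brass gib inside the carriage's right skirt, pressed against the rail's side by the wing knob. Origin as the carriage's when slack.
- marker: Bystander: red and black marker, 118 long, lying on the bench.
- usb_tester: Bystander: small white box with a plug, 70x30x12.
- wick_reel: Bystander: white flat reel, 43 across, 14 high.
- screw_dish: Bystander: pale open dish, 54 across, 31 high.
- flush_cutters: Bystander: flush cutters with blue handles, 123 long.
- solder_spool: Bystander: black-flanged solder spool, 48 across, 33 high.
- glue_bottle: Bystander: small white bottle, 22 across, 46 high.
- hinged_tin: Bystander: green tin 62x94x20.

How it is judged:
By the outcome, as a careful person would: the job done as asked, in the order asked, and still so for the second after the job is handed in, with the robot touching nothing.
It also fails if it takes over 61 s, if anything falls off the work surface, if the arm or the gripper's body presses on something with over 40 N, if the wrist force passes 120 N, or if a joint passes its speed limit or range.

## Working session

There is one attempt and no reset: what is moved stays moved. The work goes in short steps, Python scripts to look and compute and a tool call to move; the robot and the scene stay as the last step left them, time stands still between calls to the robot, and variables do not carry over. Pictures are saved under pics/ and viewed, and the job is handed in when it is done.

Besides the shell and the picture viewer there is one more tool, called after ">>>" as name([rows], argument=value, ...), one row to a line, values as JSON. carry_out: Moves the arm, as the interface text tells. Its arguments: {"type":"object","properties":{"motion":{"type":"array"},"force":{"type":"number"}},"required":["motion"]}

```bash
ls; mkdir -p pics; python3 - <<'E'
from workcell import r, imaging
import cv2
print(r.read_state())
for n in ("scene","side","wrist"):
    im=imaging.capture(n); cv2.imwrite(f"pics/{n}0.png",cv2.resize(im[:,:,::-1],(800,600),interpolation=cv2.INTER_CUBIC))
    print(n,imaging.camera_info(n))
E
```

```text
pics
{'time': 0.0, 'joint_pos': array([-1.37849860e+00,  3.07580739e-01,  1.50766801e+00,  5.01594454e-06,
        1.32839907e+00, -7.34930709e-02]), 'joint_vel': array([-4.87139720e-04,  1.01216166e-03,  9.18673754e-05, -1.31191643e-03,
        1.00907031e-05, -7.40946163e-04]), 'joint_torque': array([ 1.28666721e-03, -4.57553065e+01, -2.51912892e+01,  2.66696634e-04,
        1.31726280e-02,  1.17677499e-05]), 'position': array([ 0.15088545, -0.55413026,  0.23037864]), 'orientation': array([ 2.08023269,  0.28026085, -2.08047858]), 'contact_force': array([ 0.28525259,  0.80960823, -0.64847154]), 'wrist_torque': array([ 0.01948843,  0.02008441, -0.00574128]), 'opening': 0.9997746659899484}
scene {'fx': 368.6208136316928, 'fy': 368.6208136316928, 'cx': 251.2886621733838, 'cy': 192.35353391245084, 'world_to_cam': array([[-0.63810744, -0.76975581,  0.01717242,  0.36475478],
       [ 0.51696315, -0.41180738,  0.75044239, -0.3372126 ],
       [-0.57058566,  0.48774038,  0.66071274, -0.85004491],
       [ 0.        ,  0.        ,  0.        ,  1.        ]])}
side {'fx': 430.19477562923583, 'fy': 430.19477562923583, 'cx': 256.7374557411401, 'cy': 196.3046263036404, 'world_to_cam': array([[ 0.91185168, -0.41043113,  0.00853258, -0.50319407],
       [ 0.18832445,  0.43668695,  0.87968086, -0.18397571],
       [-0.36477447, -0.80053157,  0.47548794, -1.13998307],
       [ 0.        ,  0.        ,  0.        ,  1.        ]])}
wrist {'fx': 297.3186396354542, 'fy': 297.3186396354542, 'cx': 264.9300760379083, 'cy': 189.7700550267077, 'tool_from_camera': array([[ 4.34098241e-04,  3.21971270e-01, -9.46749340e-01,
        -1.42357689e-01],
       [ 9.99999863e-01,  1.35859032e-04,  5.04717423e-04,
         5.00683102e-04],
       [ 2.91128959e-04, -9.46749430e-01, -3.21971167e-01,
        -8.22704915e-02],
       [ 0.00000000e+00,  0.00000000e+00,  0.00000000e+00,
         1.00000000e+00]])}
```

View pics/scene0.png

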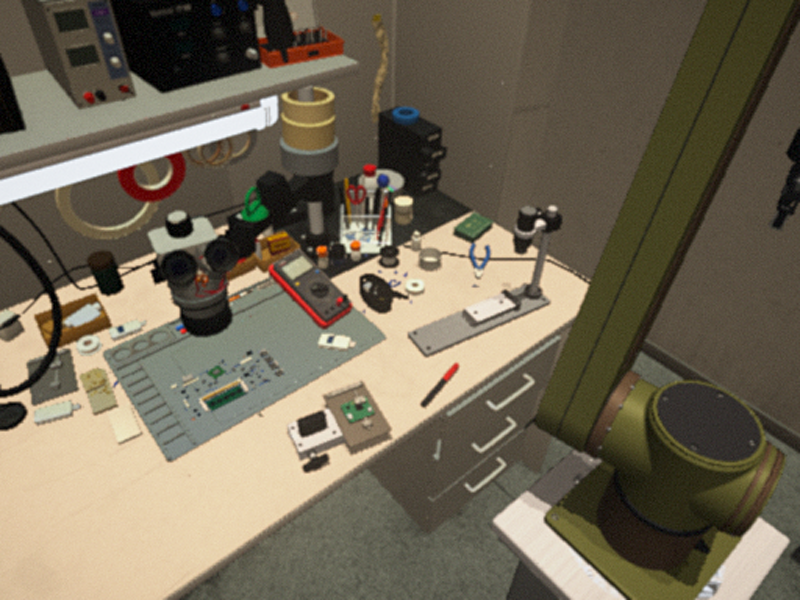

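View pics/side0.png

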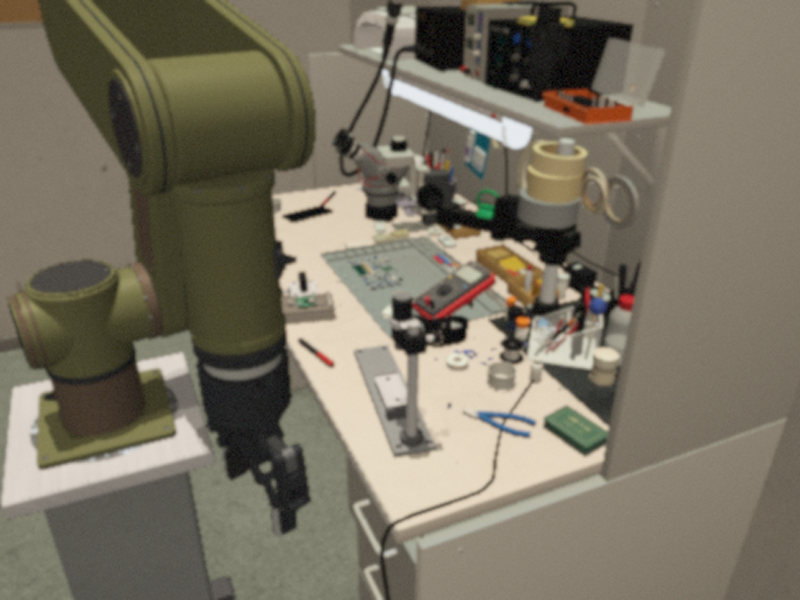

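View pics/wrist0.png

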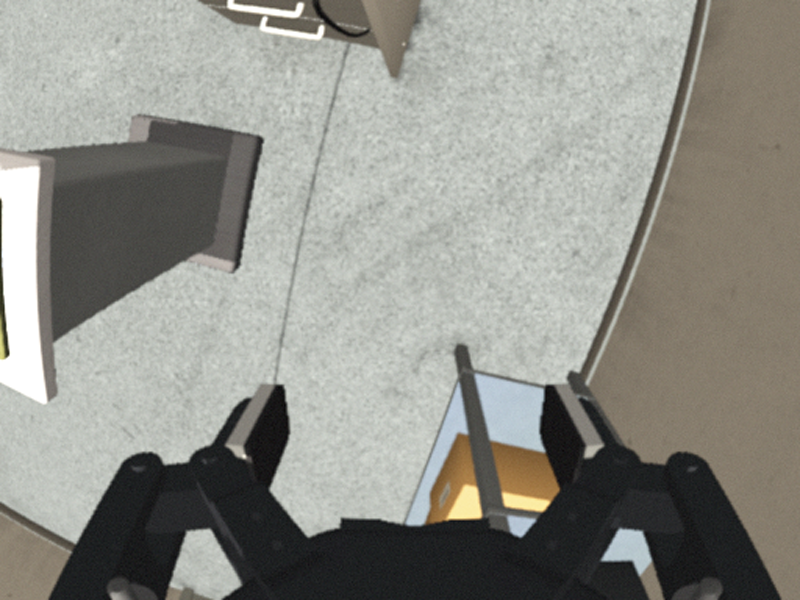

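The carriage, with its green board and black grip, is near (340,420) in the scene view. The stand is near (480,315), with its open end towards the lower left. I'll enlarge both.

```bash
python3 - <<'E'
import cv2
im=cv2.imread("pics/scene0.png")
im=cv2.resize(im,(512,384),interpolation=cv2.INTER_AREA)
from workcell import imaging
im=imaging.capture("scene")[:,:,::-1]
c=im[235:305,175:265]; cv2.imwrite("pics/s_car.png",cv2.resize(c,None,fx=8,fy=8,interpolation=cv2.INTER_CUBIC))
c=im[120:230,250:365]; cv2.imwrite("pics/s_st.png",cv2.resize(c,None,fx=5,fy=5,interpolation=cv2.INTER_CUBIC))
im=imaging.capture("side")[:,:,::-1]
c=im[180:300,180:300]; cv2.imwrite("pics/d_st.png",cv2.resize(c,None,fx=5,fy=5,interpolation=cv2.INTER_CUBIC))
E
```

```text
(no output)
```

View pics/s_car.png

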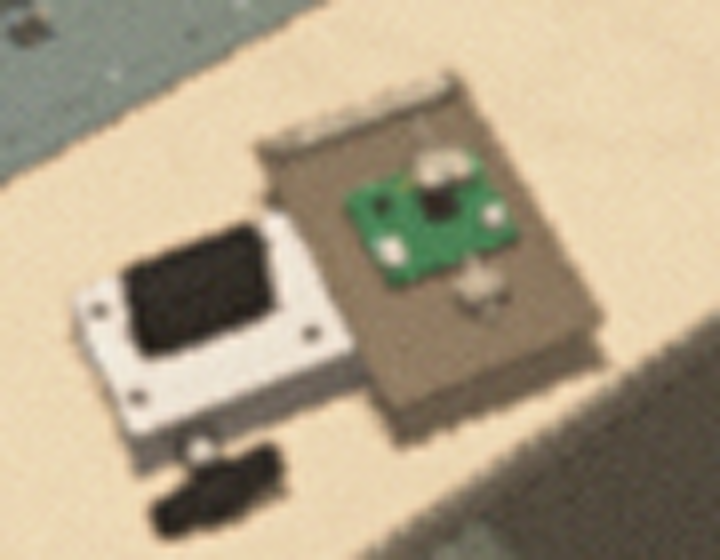

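View pics/s_st.png

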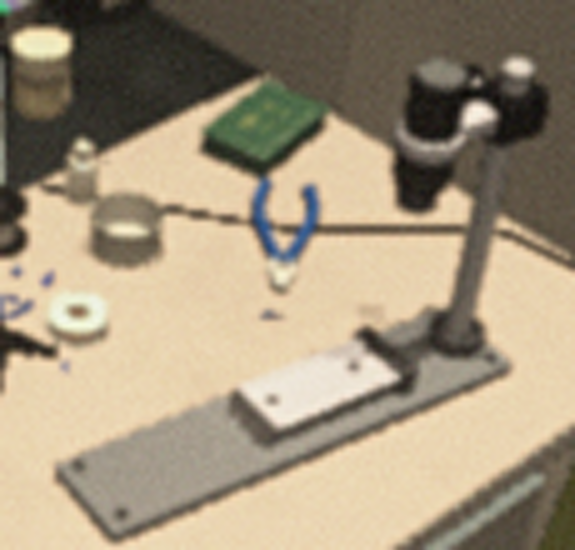

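View pics/d_st.png

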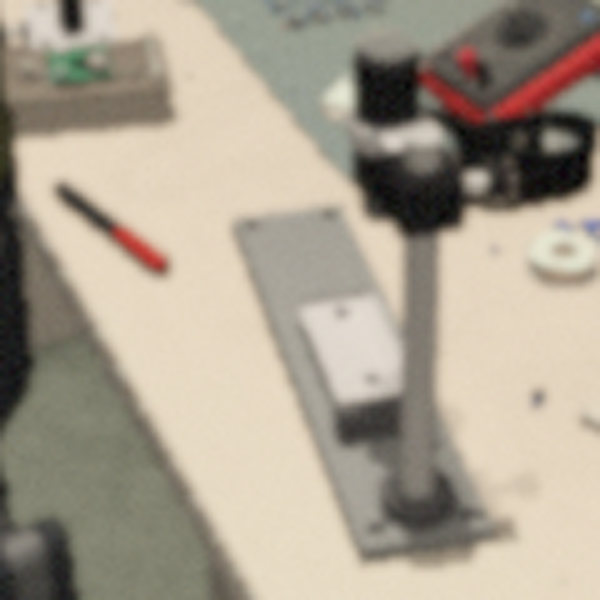

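```bash
cat > h.py <<'E'
import numpy as np, cv2
from scipy.optimize import least_squares
from scipy.spatial.transform import Rotation as R
from workcell import r, imaging
def proj(name,P,st=None):
    ci=imaging.camera_info(name); P=np.atleast_2d(P)
    if name=="wrist":
        T=np.eye(4);T[:3,:3]=R.from_rotvec(st['orientation']).as_matrix();T[:3,3]=st['position']
        M=np.linalg.inv(T@ci['tool_from_camera'])
    else: M=ci['world_to_cam']
    c=(M@np.c_[P,np.ones(len(P))].T).T; x,y,z=c[:,0],-c[:,1],-c[:,2]
    if name=="wrist":
        rr=np.hypot(x,y); th=np.arctan2(rr,z); k=th/np.maximum(rr,1e-9)
    else: k=1/z
    return np.c_[ci['fx']*k*x+ci['cx'],ci['fy']*k*y+ci['cy']]
def crop(name,x0,y0,w,h,f,out,st=None,grid=True):
    st=r.read_state() if name=="wrist" else None
    im=imaging.capture(name)[:,:,::-1]
    c=cv2.resize(im[y0:y0+h,x0:x0+w],None,fx=f,fy=f,interpolation=cv2.INTER_CUBIC)
    cv2.imwrite(out,c); return st
def fit(obs,x0):
    """obs: list of (cam,state,(u,v),(X,Y,Z) mm); pose x,y,z?,yaw"""
    def f(p):
        c,s=np.cos(p[2]),np.sin(p[2]); e=[]
        for cam,st,uv,X in obs:
            X=np.array(X)/1000; W=[p[0]+c*X[0]-s*X[1],p[1]+s*X[0]+c*X[1],X[2]]
            e+=list(proj(cam,W,st)[0]-uv)
        return np.array(e)
    s=least_squares(f,x0,loss='soft_l1'); return s.x,f(s.x).reshape(-1,2)
def full(uvs,x0,y0,f): return [((u+.5)/f-.5+x0,(v+.5)/f-.5+y0) for u,v in uvs]
E
python3 - <<'E'
from h import *
np.set_printoptions(precision=4,suppress=True)
uv=full([(75,297),(133,435),(140,472),(600,322),(395,410),(258,150)],175,235,8)
X=[(-55,30,25),(-55,-30,25),(-55,-30,0),(96,-59,28),(20,-59,28),(20,59,30)]
o=[("scene",None,a,b) for a,b in zip(uv,X)]
for y in (0,-1.5,1.5,3): 
    p,e=fit(o,[.7,0,y]); print(p,np.abs(e).mean())
print(e)
X=[(-165,35,12),(-165,-35,12),(150,-35,12),(-165,35,12),(-165,-35,12),(150,-35,12)]
uv=full([(60,468),(115,533),(508,363)],250,120,5)+full([(340,210),(235,225),(362,552)],180,180,5)
o=[(c,None,a,b) for c,a,b in zip(["scene"]*3+["side"]*3,uv,X)]
for y in (0,-1.5,1.5,3): 
    p,e=fit(o,[.7,-.4,y]); print(p,np.abs(e).mean())
print(e)
E
```

```text
[ 0.4297  0.2644 -1.8015] 0.5286884969266458
[ 0.4297  0.2644 -1.8015] 0.5286884653817907
[0.4297 0.2644 4.4817] 0.5286885643758529
[0.4297 0.2644 4.4817] 0.528688484891705
[[-0.5363 -0.7042]
 [ 0.0414  0.0083]
 [ 0.0655  1.1205]
 [ 1.6283  0.1755]
 [-0.1516  0.1905]
 [-0.377  -1.3452]]Traceback (most recent call last):
  File "<stdin>", line 13, in <module>
  File "h.py", line 29, in fit
    s=least_squares(f,x0,loss='soft_l1'); return s.x,f(s.x).reshape(-1,2)
    return func(*args, **kwargs)
    result = trf(vector_fun.fun, vector_fun.jac, x0, f0, J0, lb, ub, ftol, xtol,
                 gtol, max_nfev, x_scale, loss_function, tr_solver,
                 tr_options.copy(), verbose, callback=callback_wrapped)
    return trf_no_bounds(
        fun, jac, x0, f0, J0, ftol, xtol, gtol, max_nfev, x_scale,
        loss_function, tr_solver, tr_options, verbose, callback=callback)
    J = jac(x)
    self._update_jac()
    ~~~~~~~~~~~~~~~~^^
    self.J = self.jac_wrapped(xp_copy(self.x), f0=self.f)
             ~~~~~~~~~~~~~~~~^^^^^^^^^^^^^^^^^^^^^^^^^^^^
    J, dct = approx_derivative(
    
[... 363 characters left out ...]
^^^^^^^^^^^^^^^^^^^^^^
                             mf)
                             ^^^
    df = [f_eval - f0 for f_eval in f_evals]
                                    ^^^^^^^
    f = np.atleast_1d(self.fun(x, *self.args, **self.kwargs))
                      ~~~~~~~~^^^^^^^^^^^^^^^^^^^^^^^^^^^^^^
    return np.atleast_1d(self.fun(x))
                         ~~~~~~~~^^^
    return self.f(x, *self.args, **self.kwargs)
           ~~~~~~^^^^^^^^^^^^^^^^^^^^^^^^^^^^^^
  File "h.py", line 27, in f
    e+=list(proj(cam,W,st)[0]-uv)
            ~~~~^^^^^^^^^^
  File "h.py", line 6, in proj
    ci=imaging.camera_info(name); P=np.atleast_2d(P)
ValueError: time passes only in moves, steps and waits
```

```bash
python3 - <<'E'
s=open('h.py').read()
s=s.replace('def proj(','CI={n:imaging.camera_info(n) for n in ("scene","side","wrist")}\ndef proj(').replace('ci=imaging.camera_info(name);','ci=CI[name];')
open('h.py','w').write(s)
E
python3 - <<'E'
from h import *
np.set_printoptions(precision=4,suppress=True)
X=[(-165,35,12),(-165,-35,12),(150,-35,12),(-165,35,12),(-165,-35,12),(150,-35,12)]
uv=full([(60,468),(115,533),(508,363)],250,120,5)+full([(340,210),(235,225),(362,552)],180,180,5)
o=[(c,None,a,b) for c,a,b in zip(["scene"]*3+["side"]*3,uv,X)]
for oo in (o,o[:3],o[3:]):
    p,e=fit(oo,[.7,-.4,-1.5]); print(p,np.abs(e).mean())
    print(e)
print(r.read_state()['time'])
E
```

```text
[ 0.4626 -0.1545 -1.7234] 0.839422375980547
[[-0.8502 -1.5702]
 [ 0.6529 -0.2534]
 [ 1.5593 -0.9861]
 [ 0.0043 -1.4225]
 [-1.2532 -1.3667]
 [-0.0103 -0.144 ]]
[ 0.4616 -0.1505 -1.7136] 0.7385662375890311
[[-1.4594 -0.4574]
 [ 0.2544  0.8684]
 [ 0.7797 -0.6122]]
[ 0.4619 -0.1587 -1.7282] 0.643513151658785
[[ 0.5758 -0.735 ]
 [-0.7569 -0.7192]
 [ 0.0907  0.9835]]
0.25
```

```bash
cat >> h.py <<'E'
def pose():
    s=r.read_state(); return np.array(s['position']),R.from_rotvec(s['orientation']),s
def down(h,tilt=None):
    z=np.array([np.cos(h),np.sin(h),0]);x=np.array([0,0,-1.]);return R.from_matrix(np.c_[x,np.cross(z,x),z])
def plan(targets,vmax=55,wmax=10):
    """targets: list of (pos,heading); prints tool-frame rows (cm,deg)"""
    p,q,s=pose()
    for tp,h in targets:
        tp=np.array(tp);tq=down(h); w=(q.inv()*tq).as_rotvec()
        n=int(max(np.ceil(np.linalg.norm(tp-p)*1000/vmax),np.ceil(np.degrees(np.linalg.norm(w))/wmax),1))
        print('->',tp,n,'rows')
        d=(tp-p)/n
        for i in range(n):
            qi=q*R.from_rotvec(w*i/n)
            print('  ',np.round(qi.inv().apply(d)*100,2).tolist(),np.round(np.degrees(w/n),2).tolist())
        p,q=tp,tq
E
python3 - <<'E'
from h import *
np.set_printoptions(precision=3,suppress=True)
p,q,s=pose(); print(q.as_matrix())
plan([((.3,-.48,.40),-1.3),((.50,0,.36),-1.8),((.46,.30,.27),-1.80)])
E
```

```text
[[-0.     0.263 -0.965]
 [ 0.001 -0.965 -0.263]
 [-1.    -0.001 -0.   ]]
-> [ 0.3  -0.48  0.4 ] 10 rows
   [-1.69, -0.33, -1.63] [-9.03, -0.01, 0.0]
   [-1.69, -0.07, -1.67] [-9.03, -0.01, 0.0]
   [-1.69, 0.19, -1.66] [-9.03, -0.01, 0.0]
   [-1.69, 0.45, -1.6] [-9.03, -0.01, 0.0]
   [-1.69, 0.7, -1.51] [-9.03, -0.01, 0.0]
   [-1.69, 0.93, -1.38] [-9.03, -0.01, 0.0]
   [-1.69, 1.13, -1.22] [-9.03, -0.01, 0.0]
   [-1.69, 1.31, -1.03] [-9.03, -0.01, 0.0]
   [-1.69, 1.46, -0.81] [-9.03, -0.01, 0.0]
   [-1.69, 1.56, -0.57] [-9.03, -0.01, 0.0]
-> [0.5  0.   0.36] 10 rows
   [0.4, 3.21, -4.09] [2.86, 0.0, 0.0]
   [0.4, 3.0, -4.25] [2.86, 0.0, 0.0]
   [0.4, 2.79, -4.39] [2.86, 0.0, 0.0]
   [0.4, 2.56, -4.52] [2.86, 0.0, 0.0]
   [0.4, 2.33, -4.65] [2.86, 0.0, 0.0]
   [0.4, 2.1, -4.76] [2.86, 0.0, 0.0]
   [0.4, 1.86, -4.86] [2.86, 0.0, 0.0]
   [0.4, 1.61, -4.94] [2.86, 0.0, 0.0]
   [0.4, 1.36, -5.02] [2.86, 0.0, 0.0]
   [0.4, 1.11, -5.08] [2.86, 0.0, 0.0]
-> [0.46 0.3  0.27] 6 rows
   [1.5, -1.79, -4.72] [0.0, 0.0, 0.0]
   [1.5, -1.79, -4.72] [0.0, 0.0, 0.0]
   [1.5, -1.79, -4.72] [0.0, 0.0, 0.0]
   [1.5, -1.79, -4.72] [0.0, 0.0, 0.0]
   [1.5, -1.79, -4.72] [0.0, 0.0, 0.0]
   [1.5, -1.79, -4.72] [0.0, 0.0, 0.0]
```

```bash
python3 - <<'E'
from h import *
plan([((.3,-.48,.38),-2.3),((.50,-.05,.36),-1.8),((.48,.33,.24),-1.80)],vmax=60)
E
```

```text
-> [ 0.3  -0.48  0.38] 4 rows
   [-3.73, -0.82, -4.08] [-8.25, -0.01, 0.01]
   [-3.73, -0.23, -4.16] [-8.25, -0.01, 0.01]
   [-3.73, 0.37, -4.15] [-8.25, -0.01, 0.01]
   [-3.73, 0.97, -4.05] [-8.25, -0.01, 0.01]
-> [ 0.5  -0.05  0.36] 8 rows
   [0.25, -1.72, -5.67] [-3.58, 0.0, 0.0]
   [0.25, -1.36, -5.77] [-3.58, 0.0, 0.0]
   [0.25, -1.0, -5.84] [-3.58, 0.0, 0.0]
   [0.25, -0.63, -5.89] [-3.58, 0.0, 0.0]
   [0.25, -0.26, -5.92] [-3.58, 0.0, 0.0]
   [0.25, 0.11, -5.93] [-3.58, 0.0, 0.0]
   [0.25, 0.48, -5.91] [-3.58, 0.0, 0.0]
   [0.25, 0.85, -5.87] [-3.58, 0.0, 0.0]
-> [0.48 0.33 0.24] 7 rows
   [1.71, -1.51, -5.22] [0.0, 0.0, 0.0]
   [1.71, -1.51, -5.22] [0.0, 0.0, 0.0]
   [1.71, -1.51, -5.22] [0.0, 0.0, 0.0]
   [1.71, -1.51, -5.22] [0.0, 0.0, 0.0]
   [1.71, -1.51, -5.22] [0.0, 0.0, 0.0]
   [1.71, -1.51, -5.22] [0.0, 0.0, 0.0]
   [1.71, -1.51, -5.22] [0.0, 0.0, 0.0]
```

>>> carry_out([
  [[1,-3.7,-0.8,-4.1,-8.3,0,0],[1,-3.7,-0.2,-4.2,-8.3,0,0],[1,-3.7,0.4,-4.2,-8.3,0,0],[1,-3.7,1,-4,-8.3,0,0],[1,0,-1.7,-5.7,-3.6,0,0],[1,0.2,-1.4,-5.8,-3.6,0,0],[1,0.2,-1,-5.8,-3.6,0,0]],
])

```text
time: 1.12
position: [0.3779, -0.3146, 0.3783]
orientation: [1.584, 0.918, -1.578]
contact_force: [0.6, 0.3, 0.3]
opening: 1.0
```

```bash
python3 - <<'E'
from h import *
plan([((.50,-.05,.36),-1.8),((.48,.33,.24),-1.80)],vmax=60)
E
```

```text
-> [ 0.5  -0.05  0.36] 5 rows
   [0.39, -0.51, -5.81] [-3.33, -0.04, -0.01]
   [0.38, -0.17, -5.83] [-3.33, -0.04, -0.01]
   [0.38, 0.17, -5.83] [-3.33, -0.04, -0.01]
   [0.37, 0.51, -5.81] [-3.33, -0.04, -0.01]
   [0.37, 0.84, -5.77] [-3.33, -0.04, -0.01]
-> [0.48 0.33 0.24] 7 rows
   [1.71, -1.51, -5.22] [0.0, 0.0, 0.0]
   [1.71, -1.51, -5.22] [0.0, 0.0, 0.0]
   [1.71, -1.51, -5.22] [0.0, 0.0, 0.0]
   [1.71, -1.51, -5.22] [0.0, 0.0, 0.0]
   [1.71, -1.51, -5.22] [0.0, 0.0, 0.0]
   [1.71, -1.51, -5.22] [0.0, 0.0, 0.0]
   [1.71, -1.51, -5.22] [0.0, 0.0, 0.0]
```

>>> carry_out([
  [[1,1,-0.5,-5.8,-3.3,0,0],[1,1,-0.2,-5.8,-3.3,0,0],[1,1,0.2,-5.8,-3.3,0,0],[1,1,0.5,-5.8,-3.3,0,0],[1,1,0.8,-5.8,-3.3,0,0],[1,1,0,0,0,0,0]],
])

```text
time: 1.88
position: [0.503, -0.0371, 0.3187]
orientation: [1.372, 1.095, -1.36]
contact_force: [-0.6, -0.5, -0.2]
opening: 0.998
```

```bash
python3 - <<'E'
from h import *
s=r.read_state(); im=imaging.capture("wrist")[:,:,::-1]
np.save("w1.npy",im); np.save("w1s.npy",np.r_[s['position'],s['orientation']])
cv2.imwrite("pics/w1.png",cv2.resize(im,(800,600),interpolation=cv2.INTER_CUBIC)); print(s['position'],s['orientation'],s['joint_vel'].round(3))
E
```

```text
[ 0.5029878  -0.0370843   0.31872948] [ 1.37224171  1.09536615 -1.36007111] [-0.037  0.032  0.17  -0.055 -0.188 -0.002]
```

View pics/w1.png

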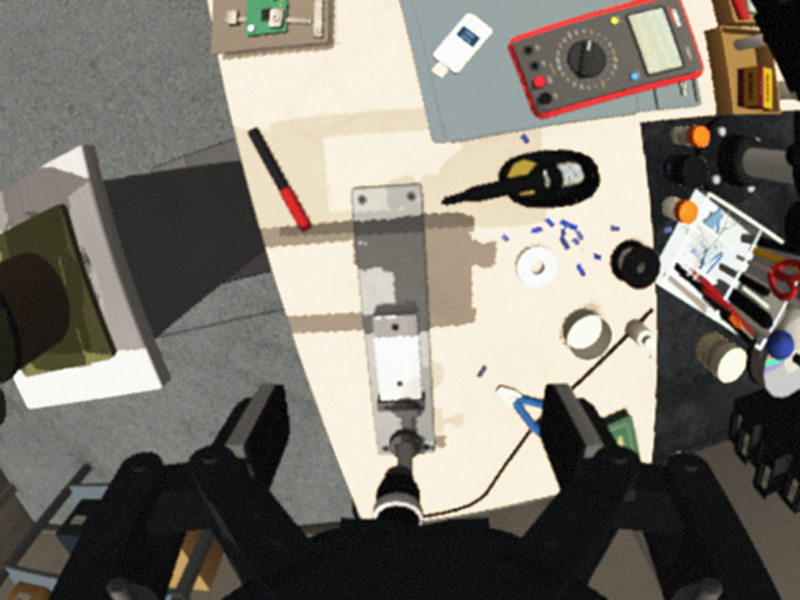

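The wrist view shows the whole stand: plate (352–435, 185–450), rail (375–425, 310–405). I'll enlarge it to measure.

```bash
python3 - <<'E'
from h import *
im=np.load("w1.npy")
a=cv2.resize(im[110:205,215:295],None,fx=6,fy=6,interpolation=cv2.INTER_CUBIC)
b=cv2.resize(im[190:295,215:295],None,fx=5,fy=5,interpolation=cv2.INTER_CUBIC)
cv2.imwrite("pics/w1a.png",a);cv2.imwrite("pics/w1b.png",b)
E
```

```text
(no output)
```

View pics/w1a.png

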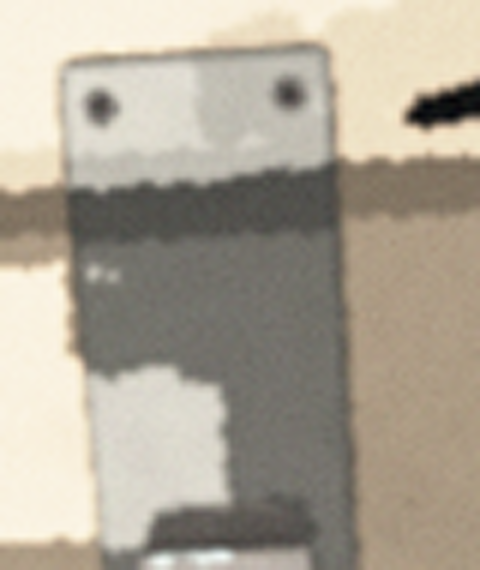

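View pics/w1b.png

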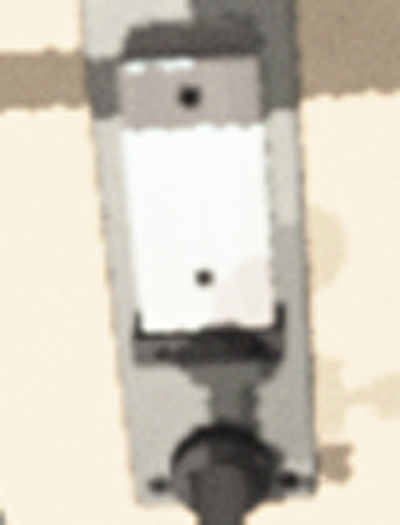

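```bash
python3 - <<'E'
from h import *
np.set_printoptions(precision=4,suppress=True)
s=np.load("w1s.npy"); st=dict(position=s[:3],orientation=s[3:])
ua=full([(63,62),(328,45)],215,110,6); ub=full([(137,503),(315,490),(120,65),(262,57),(142,333),(277,329)],215,190,5)
X=[(-165,-35,12),(-165,35,12),(150,-35,12),(150,35,12),(-45,-19.5,26),(-45,19.5,26),(60,-22,28),(60,22,28)]
o=[("wrist",st,a,b) for a,b in zip(ua+ub,X)]
p,e=fit(o,[.46,-.15,-1.72]); print(p);print(e)
X2=[(-165,35,12),(-165,-35,12),(150,-35,12),(-165,35,12),(-165,-35,12),(150,-35,12)]
uv=full([(60,468),(115,533),(508,363)],250,120,5)+full([(340,210),(235,225),(362,552)],180,180,5)
o2=[(c,None,a,b) for c,a,b in zip(["scene"]*3+["side"]*3,uv,X2)]
p2,e2=fit(o+o2,p); print(p2)
print(p2-p)
E
```

```text
[ 0.4611 -0.1522 -1.7335]
[[-0.8624  0.5574]
 [ 1.2455  0.4574]
 [-0.611   1.8762]
 [ 0.8154  2.9344]
 [ 1.046  -4.8472]
 [-2.4218 -4.5514]
 [ 0.515   0.02  ]
 [-0.549  -0.344 ]]
[ 0.4613 -0.1526 -1.7309]
[ 0.0002 -0.0004  0.0026]
```

```bash
python3 - <<'E'
from h import *
np.set_printoptions(precision=4,suppress=True)
s=np.load("w1s.npy"); st=dict(position=s[:3],orientation=s[3:])
ua=full([(63,62),(328,45)],215,110,6); ub=full([(137,503),(315,490),(120,65),(262,57),(142,333),(277,329)],215,190,5)
X=[(-165,-35,12),(-165,35,12),(150,-35,12),(150,35,12),(-37,-22,28),(-37,22,28),(60,-22,28),(60,22,28)]
o=[("wrist",st,a,b) for a,b in zip(ua+ub,X)]
p,e=fit(o,[.46,-.15,-1.72]); print(p);print(e)
X2=[(-165,35,12),(-165,-35,12),(150,-35,12),(-165,35,12),(-165,-35,12),(150,-35,12)]
uv=full([(60,468),(115,533),(508,363)],250,120,5)+full([(340,210),(235,225),(362,552)],180,180,5)
o2=[(c,None,a,b) for c,a,b in zip(["scene"]*3+["side"]*3,uv,X2)]
p2,e2=fit(o+o2,p); print(p2)
plan([((.47,.36,.23),-1.80)],vmax=60)
E
```

```text
[ 0.4615 -0.1513 -1.7336]
[[-0.7455 -0.0661]
 [ 1.3811 -0.1617]
 [-0.5458  1.4905]
 [ 0.9137  2.5464]
 [-0.1119 -0.1002]
 [-0.4149  0.0511]
 [ 0.5989 -0.4534]
 [-0.4423 -0.8188]]
[ 0.4616 -0.1516 -1.7307]
-> [0.47 0.36 0.23] 7 rows
   [1.25, -1.68, -5.46] [0.09, -0.01, -0.03]
   [1.25, -1.69, -5.46] [0.09, -0.01, -0.03]
   [1.25, -1.69, -5.46] [0.09, -0.01, -0.03]
   [1.25, -1.7, -5.46] [0.09, -0.01, -0.03]
   [1.25, -1.71, -5.45] [0.09, -0.01, -0.03]
   [1.25, -1.72, -5.45] [0.09, -0.01, -0.03]
   [1.25, -1.72, -5.45] [0.09, -0.01, -0.03]
```

>>> carry_out([
  [[1,1.2,-1.7,-5.5,0,0,0],[1,1.2,-1.7,-5.5,0,0,0],[1,1.2,-1.7,-5.5,0,0,0],[1,1.2,-1.7,-5.5,0,0,0],[1,1.2,-1.7,-5.5,0,0,0],[1,1.2,-1.7,-5,0,0,0],[1,1.2,0,0,0,0,0]],
])

```text
time: 2.8
position: [0.4791, 0.2974, 0.2313]
orientation: [1.385, 1.076, -1.377]
contact_force: [0.3, -0.1, 0.6]
opening: 0.998
```

```bash
python3 - <<'E'
from h import *
s=r.read_state(); im=imaging.capture("wrist")[:,:,::-1]
np.save("w2.npy",im); np.save("w2s.npy",np.r_[s['position'],s['orientation']])
cv2.imwrite("pics/w2.png",cv2.resize(im,(800,600),interpolation=cv2.INTER_CUBIC)); print(s['time'],s['position'],s['orientation'],s['joint_vel'].round(3))
E
```

```text
2.8 [0.47909251 0.29738815 0.2312514 ] [ 1.3848652   1.07582553 -1.37703253] [-0.053  0.058  0.177 -0.053 -0.21  -0.004]
```

View pics/w2.png

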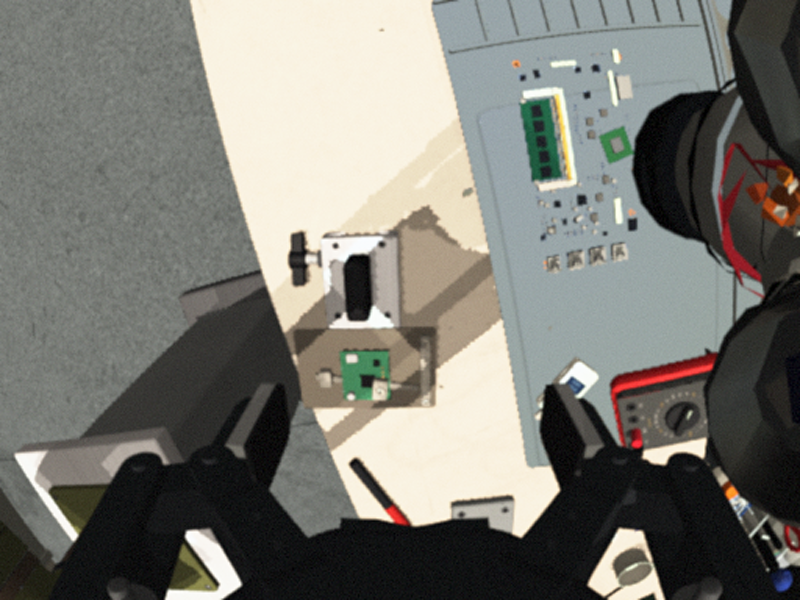

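The carriage is clearly seen: grip bar (345–372, 253–320), knob (298, 258), board plate (297–435, 328–408). I'll enlarge it.

```bash
python3 - <<'E'
from h import *
im=np.load("w2.npy")
a=cv2.resize(im[145:265,180:285],None,fx=5,fy=5,interpolation=cv2.INTER_CUBIC)
cv2.imwrite("pics/w2a.png",a)
E
```

```text
(no output)
```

View pics/w2a.png

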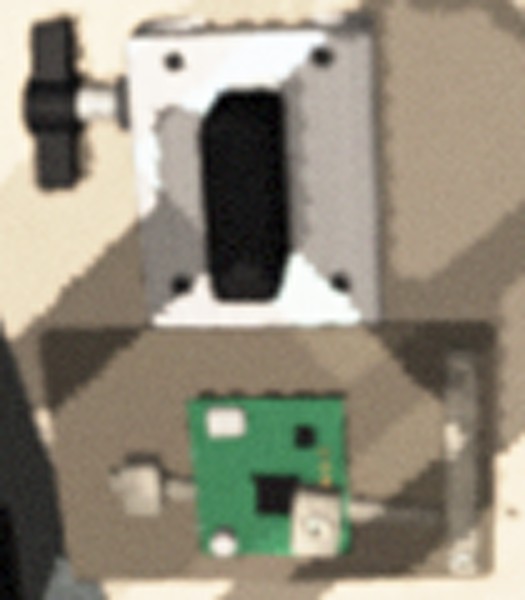

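```bash
python3 - <<'E'
from h import *
np.set_printoptions(precision=4,suppress=True)
s=np.load("w2s.npy"); st=dict(position=s[:3],orientation=s[3:])
u=full([(130,37),(372,27),(40,330),(493,322),(70,575),(490,575),(55,105)],180,145,5)
X=[(-55,-30,25),(-55,30,25),(20,-59,28),(20,59,28),(96,-59,28),(96,59,28),(-36,-52,17)]
o=[("wrist",st,a,b) for a,b in zip(u,X)]
p,e=fit(o,[.43,.26,-1.8]); print(p);print(e)
uv=full([(75,297),(133,435),(140,472),(600,322),(395,410),(258,150)],175,235,8)
X=[(-55,30,25),(-55,-30,25),(-55,-30,0),(96,-59,28),(20,-59,28),(20,59,30)]
o2=[("scene",None,a,b) for a,b in zip(uv,X)]
p2,e2=fit(o+o2,p);print(p2)
# bar projection check
c,sn=np.cos(p[2]),np.sin(p[2])
for q in [(-43,-9,58),(-43,9,58),(3,-9,58),(3,9,58),(-20,0,58)]:
    w=[p[0]+(c*q[0]-sn*q[1])/1e3,p[1]+(sn*q[0]+c*q[1])/1e3,q[2]/1e3]
    print(np.round(w,4),(proj("wrist",w,st)[0]-[180,145])*5)
E
```

```text
[ 0.4302  0.2658 -1.7978]
[[-0.6693 -0.5687]
 [ 0.5537  0.208 ]
 [-0.7214 -0.5172]
 [ 0.7094  0.1153]
 [-0.1801  0.6667]
 [ 0.9134  0.6442]
 [-0.5396 -0.0886]]
[ 0.4301  0.2656 -1.7976]
[0.4311 0.3097 0.058 ] [193.7908 112.646 ]
[0.4487 0.3057 0.058 ] [274.7888 110.9325]
[0.4208 0.2649 0.058 ] [206.0522 306.4254]
[0.4383 0.2608 0.058 ] [283.6874 305.5808]
[0.4347 0.2853 0.058 ] [239.3042 210.9822]
```

```bash
python3 - <<'E'
from h import *
plan([((.4346,.2852,.11),-1.798),((.4346,.2852,.031),-1.798)],vmax=40)
E
```

```text
-> [0.4346 0.2852 0.11  ] 4 rows
   [2.98, -1.02, 0.47] [-0.19, 0.09, -0.12]
   [2.98, -1.02, 0.48] [-0.19, 0.09, -0.12]
   [2.98, -1.02, 0.48] [-0.19, 0.09, -0.12]
   [2.98, -1.01, 0.48] [-0.19, 0.09, -0.12]
-> [0.4346 0.2852 0.031 ] 2 rows
   [3.95, 0.0, -0.0] [0.0, 0.0, 0.0]
   [3.95, 0.0, -0.0] [0.0, 0.0, 0.0]
```

>>> carry_out([
  [[1,3,-1,0.5,-0.2,0.1,0],[1,3,-1,0.5,-0.2,0,0],[1,3,-1,0.5,-0.2,0,0],[1,3,-1,0.5,-0.2,0,0],[1,0,0,0,0,0,0]],
])

```text
time: 3.48
position: [0.4382, 0.2715, 0.1078]
orientation: [1.38, 1.071, -1.38]
contact_force: [-0.1, -0.7, -0.1]
opening: 0.998
```

```bash
python3 - <<'E'
from h import *
print(pose()[0],pose()[1].as_matrix().round(4))
plan([((.4346,.2852,.031),-1.798)],vmax=30)
s=r.read_state(); im=imaging.capture("wrist")[:,:,::-1]
cv2.imwrite("pics/w3.png",cv2.resize(im[100:],None,fx=1.5,fy=1.5,interpolation=cv2.INTER_CUBIC))
E
```

```text
[0.43818483 0.27150805 0.10784143] [[ 0.0091  0.9716 -0.2367]
 [-0.0116 -0.2366 -0.9715]
 [-0.9999  0.0116  0.0091]]
-> [0.4346 0.2852 0.031 ] 3 rows
   [2.55, -0.25, -0.44] [-0.22, 0.18, -0.22]
   [2.56, -0.24, -0.43] [-0.22, 0.18, -0.22]
   [2.56, -0.23, -0.42] [-0.22, 0.18, -0.22]
```

View pics/w3.png

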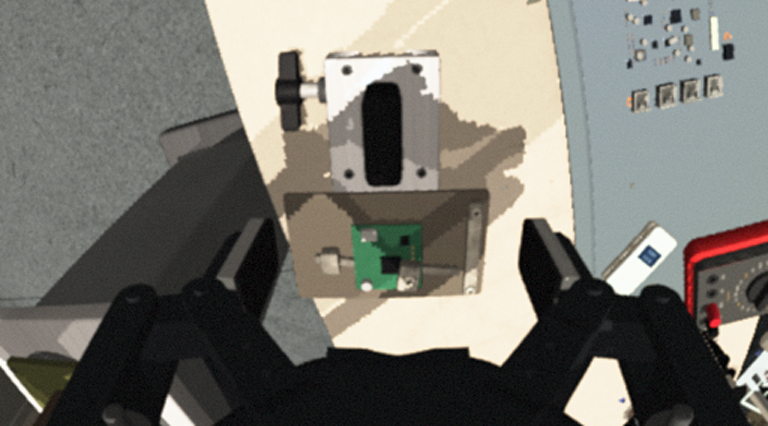

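>>> carry_out([
  [[1,2.5,-0.2,-0.5,-0.2,0.2,-0.2],[1,2.5,-0.2,-0.4,-0.2,0.2,-0.2],[1,1.5,-0.2,-0.4,-0.2,0.2,-0.2],[1,0,0,0,0,0,0]],
])

```text
time: 4.03
position: [0.4481, 0.2868, 0.0497]
orientation: [1.397, 1.085, -1.359]
contact_force: [-0.2, -0.4, 0.7]
opening: 0.995
```

```bash
python3 - <<'E'
from h import *
print(pose()[0],pose()[1].as_matrix().round(4))
plan([((.4346,.2852,.031),-1.798)],vmax=30)
s=r.read_state(); im=imaging.capture("wrist")[:,:,::-1]
cv2.imwrite("pics/w4.png",cv2.resize(im[100:],None,fx=1.5,fy=1.5,interpolation=cv2.INTER_CUBIC))
E
```

```text
[0.44814431 0.28676364 0.04974954] [[ 0.0197  0.9727 -0.2312]
 [ 0.0096 -0.2314 -0.9728]
 [-0.9998  0.0169 -0.0139]]
-> [0.4346 0.2852 0.031 ] 1 rows
   [1.85, -1.31, 0.49] [-0.36, -0.79, -0.97]
```

View pics/w4.png

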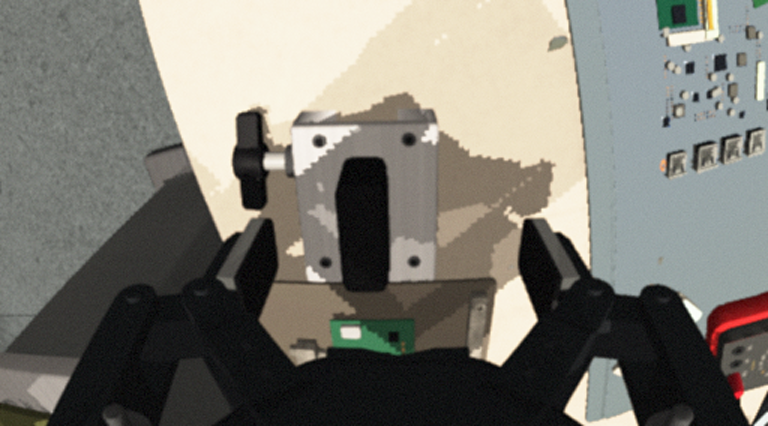

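>>> carry_out([
  [[1,0,-1.3,0.5,-0.4,-0.8,-1.0],[1,0,0,0,0,0,0]],
])

```text
time: 4.32
position: [0.4349, 0.2852, 0.0517]
orientation: [1.375, 1.093, -1.372]
contact_force: [-0.7, -0.8, -0.0]
opening: 0.999
```

```bash
python3 - <<'E'
from h import *
print(pose()[0],pose()[2]['joint_vel'].round(3))
plan([((.4346,.2852,.031),-1.798)],vmax=30)
E
```

```text
[0.43490247 0.28523624 0.05170869] [-0.005 -0.007 -0.026 -0.005 -0.013 -0.002]
-> [0.4346 0.2852 0.031 ] 1 rows
   [2.07, -0.03, 0.01] [0.06, -0.07, -0.08]
```

>>> carry_out([
  [[1,1.2,0,0,0,0,0],[1,0.9,0,0,0,0,0],[1,0,0,0,0,0,0],[-1,0,0,0,0,0,0],[-1,0,0,0,0,0,0],[-1,0,0,0,0,0,0],[-1,0,0,0,0,0,0]],
], force=70)

```text
time: 5.2
position: [0.4353, 0.2858, 0.03]
orientation: [1.376, 1.093, -1.371]
contact_force: [-0.1, 1.0, -3.7]
opening: 0.198
```

```bash
python3 - <<'E'
from h import *
print(pose()[0],pose()[1].as_matrix().round(4),r.read_state())
im=imaging.capture("wrist")[:,:,::-1]
cv2.imwrite("pics/w5.png",cv2.resize(im[100:],None,fx=1.5,fy=1.5,interpolation=cv2.INTER_CUBIC))
E
```

```text
[0.43527734 0.28578878 0.03003383] [[ 0.0029  0.9746 -0.2238]
 [ 0.0017 -0.2238 -0.9746]
 [-1.      0.0024 -0.0023]] {'time': 5.2, 'joint_pos': array([4.99769286e-01, 4.70193794e-01, 1.86571145e+00, 1.49549286e-04,
       8.02371163e-01, 7.25424226e-01]), 'joint_vel': array([ 2.39804771e-04,  3.10065593e-03,  4.41247784e-03, -4.49283829e-04,
       -5.88602506e-03,  4.96753841e-05]), 'joint_torque': array([-1.04965861e-01, -4.60469699e+01, -1.45877266e+01, -1.43921021e-01,
       -3.88604379e-02, -1.39467308e-02]), 'position': array([0.43527734, 0.28578878, 0.03003383]), 'orientation': array([ 1.37632276,  1.09334714, -1.37055449]), 'contact_force': array([-0.0996758 ,  0.9663402 , -3.66109027]), 'wrist_torque': array([0.04042873, 0.12284271, 0.00713589]), 'opening': 0.1983052543572953}
```

View pics/w5.png

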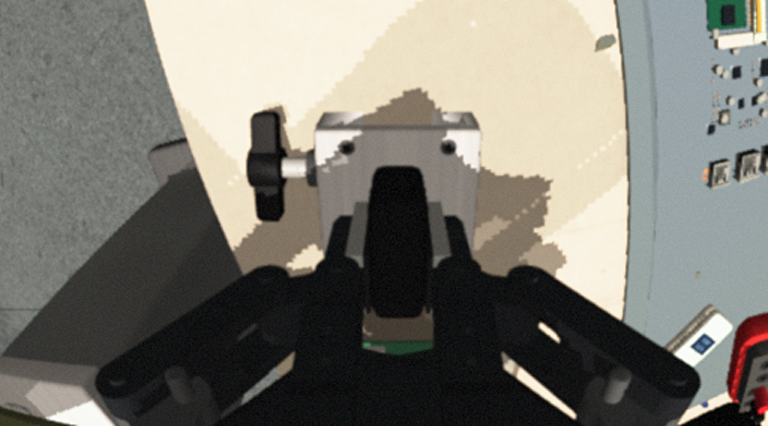

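```bash
python3 - <<'E'
from h import *
plan([((.437,.28,.10),-1.7965),((.482,-.02,.10),-1.732)],vmax=40)
E
```

```text
-> [0.437 0.28  0.1  ] 2 rows
   [-3.5, 0.16, 0.26] [-0.0, -0.07, -0.07]
   [-3.5, 0.15, 0.26] [-0.0, -0.07, -0.07]
-> [ 0.482 -0.02   0.1  ] 8 rows
   [0.0, 1.39, 3.53] [-0.46, 0.0, 0.0]
   [0.0, 1.36, 3.54] [-0.46, 0.0, 0.0]
   [0.0, 1.33, 3.55] [-0.46, 0.0, 0.0]
   [0.0, 1.3, 3.56] [-0.46, 0.0, 0.0]
   [0.0, 1.27, 3.57] [-0.46, 0.0, 0.0]
   [0.0, 1.24, 3.58] [-0.46, 0.0, 0.0]
   [0.0, 1.22, 3.59] [-0.46, 0.0, 0.0]
   [0.0, 1.19, 3.6] [-0.46, 0.0, 0.0]
```

>>> carry_out([
  [[-1,-1.5,0,0,0,0,0],[-1,-2.5,0,0,0,0,0],[-1,-3,0.2,0,0,0,0],[-1,0,0,0,0,0,0]],
], force=90)

```text
time: 5.75
position: [0.4352, 0.2841, 0.1016]
orientation: [1.373, 1.094, -1.375]
contact_force: [-0.2, -0.4, -4.1]
opening: 0.191
```

```bash
python3 - <<'E'
from h import *
print(pose()[0],pose()[2]['contact_force'])
im=imaging.capture("wrist")[:,:,::-1]
cv2.imwrite("pics/w6.png",cv2.resize(im[100:],None,fx=1.5,fy=1.5,interpolation=cv2.INTER_CUBIC))
crop("scene",150,180,200,150,4,"pics/s6.png")
plan([((.482,-.0,.095),-1.732)],vmax=45)
E
```

```text
[0.43520462 0.28414581 0.10163063] [-0.21500907 -0.37101585 -4.12773872]
-> [ 0.482 -0.     0.095] 7 rows
   [0.07, 1.59, 3.78] [-0.53, 0.04, 0.05]
   [0.07, 1.56, 3.8] [-0.53, 0.04, 0.05]
   [0.07, 1.52, 3.81] [-0.53, 0.04, 0.05]
   [0.06, 1.48, 3.82] [-0.53, 0.04, 0.05]
   [0.06, 1.45, 3.84] [-0.53, 0.04, 0.05]
   [0.06, 1.41, 3.85] [-0.53, 0.04, 0.05]
   [0.06, 1.38, 3.86] [-0.53, 0.04, 0.05]
```

View pics/w6.png

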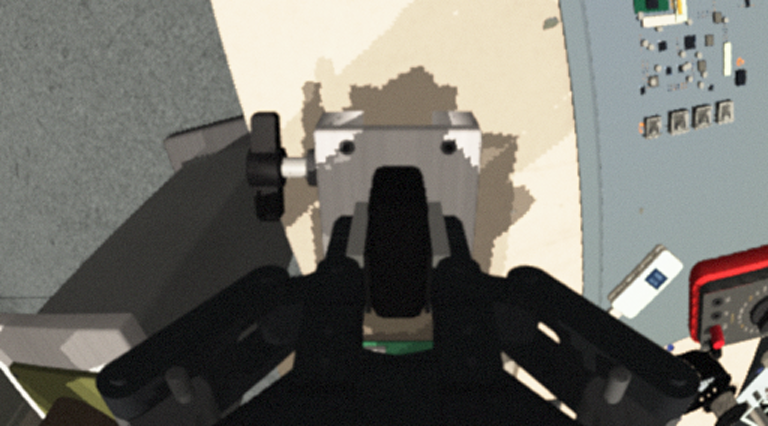

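View pics/s6.png

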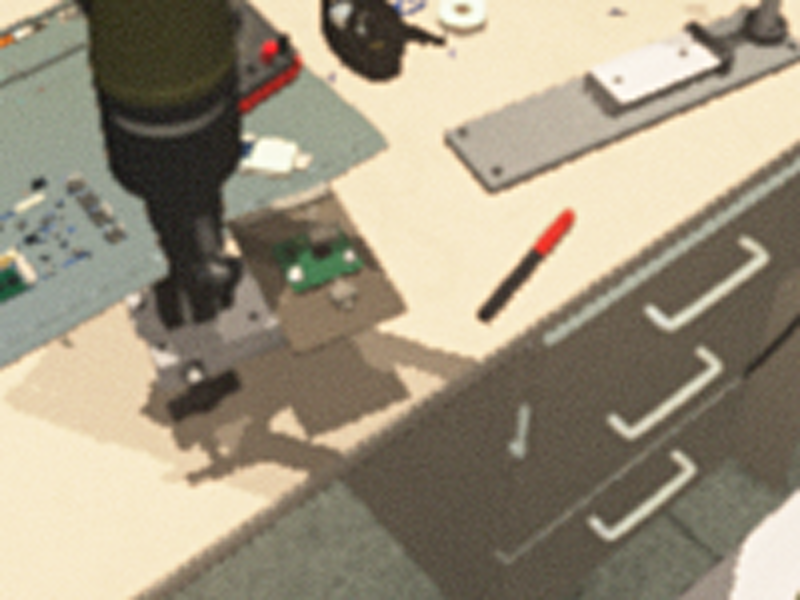

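The carriage is lifted and hasn't shifted in the grip: the wrist picture still shows the bar at (400,240), as before. Now moving it to the stand.

>>> carry_out([
  [[-1,0,0.8,2,-0.5,0,0],[-1,0.1,1.6,3.8,-0.5,0,0],[-1,0.1,1.6,3.8,-0.5,0,0],[-1,0.1,1.5,3.8,-0.5,0,0],[-1,0.1,1.5,3.8,-0.5,0,0],[-1,0.1,1.4,3.8,-0.5,0,0],[-1,0.1,1.2,3,-0.5,0,0],[-1,0,0.3,1,0,0,0],[-1,0,0,0,0,0,0]],
])

```text
time: 6.98
position: [0.4717, 0.0106, 0.0808]
orientation: [1.306, 1.146, -1.354]
contact_force: [0.8, 1.2, -5.0]
opening: 0.191
```

```bash
python3 - <<'E'
from h import *
print(pose()[0],pose()[1].as_matrix().round(4)[:,2],pose()[2]['joint_vel'].round(3))
plan([((.4828,-.0204,.080),-1.732)],vmax=45)
E
```

```text
[0.47169249 0.01057078 0.08082302] [-0.1603 -0.987   0.0102] [ 0.     0.01   0.01   0.01  -0.005 -0.   ]
-> [ 0.4828 -0.0204  0.08  ] 1 rows
   [0.06, 1.6, 2.88] [0.01, 0.58, 1.75]
```

>>> carry_out([
  [[-1,0,0.8,1.4,0,0.6,1.8],[-1,0,0.8,1.4,0,0,0],[-1,0,0,0,0,0,0]],
])

```text
time: 7.35
position: [0.4816, -0.0174, 0.0794]
orientation: [1.326, 1.133, -1.327]
contact_force: [0.5, -0.3, -5.3]
opening: 0.198
```

```bash
python3 - <<'E'
from h import *
print(pose()[0],pose()[1].as_matrix().round(4)[:,2],pose()[2]['joint_vel'].round(3))
plan([((.4828,-.0204,.080),-1.732)],vmax=45)
E
```

```text
[ 0.48160593 -0.01739805  0.07941314] [-0.1586 -0.9873 -0.002 ] [ 0.021 -0.004  0.026  0.019  0.019  0.004]
-> [ 0.4828 -0.0204  0.08  ] 1 rows
   [-0.06, 0.17, 0.28] [0.11, -0.11, 0.17]
```

>>> carry_out([
  [[-1,1.5,0.1,0.2,0.1,-0.1,0.2],[-1,1.5,0,0.1,0,0,0],[-1,0,0,0,0,0,0]],
])

```text
time: 7.72
position: [0.4821, -0.0183, 0.0489]
orientation: [1.327, 1.131, -1.327]
contact_force: [-0.7, -0.3, -4.5]
opening: 0.191
```

```bash
python3 - <<'E'
from h import *
print(pose()[0],pose()[1].as_matrix().round(4)[:,2],pose()[2]['joint_vel'].round(3))
plan([((.4828,-.0204,.047),-1.732)],vmax=45)
crop("scene",230,150,120,90,6,"pics/s7.png")
crop("side",170,180,130,110,6,"pics/d7.png")
E
```

```text
[ 0.48211421 -0.01834963  0.0489186 ] [-0.1599 -0.9871 -0.0014] [ 0.009 -0.014 -0.015  0.003  0.009  0.003]
-> [ 0.4828 -0.0204  0.047 ] 1 rows
   [0.19, 0.1, 0.19] [0.03, -0.08, 0.06]
```

View pics/s7.png

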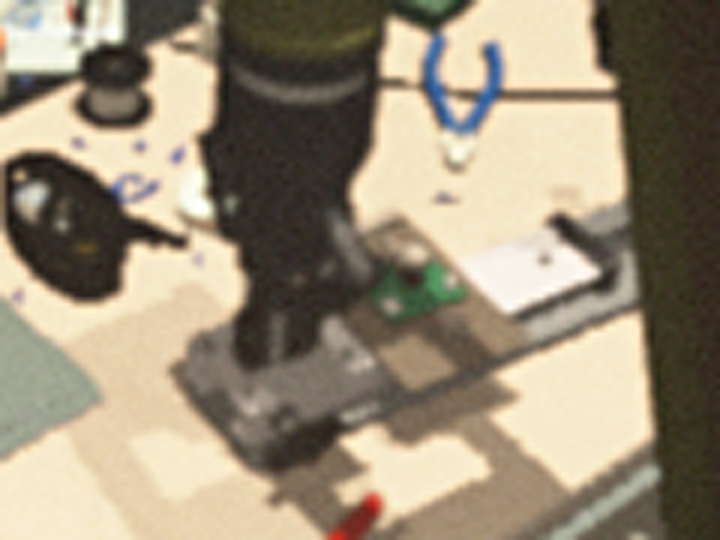

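View pics/d7.png

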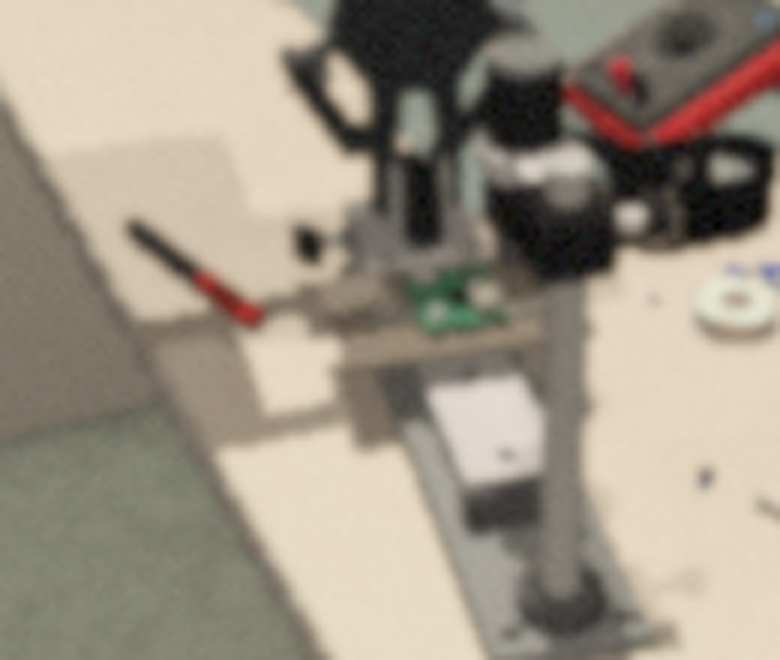

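>>> carry_out([
  [[-1,0.4,0.1,0.1,0,-0.1,0.1],[-1,0.2,0,0,0,0,0],[-1,0,0,0,0,0,0]],
])

```text
time: 8.2
position: [0.4852, -0.0195, 0.0448]
orientation: [1.328, 1.124, -1.322]
contact_force: [0.0, -1.0, -5.3]
opening: 0.192
```

```bash
python3 - <<'E'
from h import *
print(pose()[0],pose()[1].as_matrix().round(4)[:,2],pose()[2]['contact_force'].round(2),pose()[2]['wrist_torque'].round(2))
plan([((.4828,-.0204,.042),-1.732)],vmax=45)
E
```

```text
[ 0.48524615 -0.01946898  0.04477876] [-1.594e-01 -9.872e-01  2.000e-04] [ 0.04 -0.97 -5.29] [ 0.19 -0.08  0.02]
-> [ 0.4828 -0.0204  0.042 ] 1 rows
   [0.28, -0.23, 0.13] [0.07, 0.01, -0.34]
```

>>> carry_out([
  [[-1,0.2,-0.2,0,0,0,-0.3],[-1,0.1,0,0,0,0,0],[-1,0,0,0,0,0,0]],
])

```text
time: 8.57
position: [0.4832, -0.0192, 0.042]
orientation: [1.327, 1.128, -1.326]
contact_force: [0.3, 0.5, -5.3]
opening: 0.193
```

```bash
python3 - <<'E'
from h import *
print(pose()[0],pose()[1].as_matrix().round(4)[:,2],pose()[2]['contact_force'].round(2),pose()[2]['wrist_torque'].round(2))
plan([((.4828,-.0204,.042),-1.732)],vmax=45)
s=np.array(pose()[0]);h=-1.732
d=s[:2]-[.4615,-.1514]; print('stand x,y',d@[np.cos(h),np.sin(h)],d@[-np.sin(h),np.cos(h)])
E
```

```text
[ 0.48319887 -0.01917651  0.04201927] [-1.596e-01 -9.872e-01  1.000e-04] [ 0.28  0.47 -5.33] [ 0.11 -0.09  0.04]
-> [ 0.4828 -0.0204  0.042 ] 1 rows
   [0.0, -0.02, 0.13] [0.05, 0.01, -0.05]
stand x,y -0.13399199253255079 0.00019482380644046663
```

>>> carry_out([
  [[-1,0.1,0,0.1,0,0,0],[-1,0.1,0,0,0,0,0],[-1,0,0,0,0,0,0]],
])

```text
time: 8.95
position: [0.4833, -0.0192, 0.0422]
orientation: [1.329, 1.128, -1.324]
contact_force: [0.3, -1.2, -5.2]
opening: 0.192
```

```bash
cat >> h.py <<'E'
S=[.4615,-.1514,-1.732]
def rep(tx=None,ty=0,tz=None):
    p,q,s=pose();h=S[2];c,n=np.cos(h),np.sin(h);d=p[:2]-S[:2]
    print('t',s['time'],'stand',np.round([d@[c,n]*1e3,d@[-n,c]*1e3,p[2]*1e3],1),'F(stand)',np.round([s['contact_force'][:2]@[c,n],s['contact_force'][:2]@[-n,c],s['contact_force'][2]],1),'T',s['wrist_torque'].round(2),'open',round(s['opening'],3),'err deg',np.degrees((q.inv()*down(h)).as_rotvec()).round(2))
E
python3 -c "
from h import *
rep()"
```

```text
t 8.95 stand [-134.     0.3   42.2] F(stand) [ 1.2  0.5 -5.2] T [ 0.13 -0.06  0.  ] open 0.192 err deg [ 0.03 -0.09 -0.13]
```

>>> carry_out([
  [[-1,0.3,0,0.2,0,0,0],[-1,0,0,0,0,0,0]],
])

```text
time: 9.2
position: [0.4838, -0.0192, 0.0427]
orientation: [1.334, 1.128, -1.322]
contact_force: [0.9, -0.1, -5.9]
opening: 0.196
```

```bash
python3 -c "
from h import *
rep()"
```

```text
t 9.2 stand [-134.     0.8   42.7] F(stand) [-0.   0.9 -5.9] T [ 0.11  0.03 -0.02] open 0.196 err deg [-0.07 -0.3  -0.27]
```

>>> carry_out([
  [[-1,0.5,0,0.1,0,0,0]],
])

```text
time: 9.32
position: [0.4845, -0.0192, 0.0418]
orientation: [1.337, 1.127, -1.32]
contact_force: [-15.6, 9.6, 84.5]
opening: 0.195
```

```bash
python3 -c "
from h import *
rep(); print(r.read_state()['joint_torque'].round(2))"
```

```text
t 9.325 stand [-134.1    1.5   41.8] F(stand) [ -7.  -16.9  84.5] T [ 1.34  3.29 -0.04] open 0.195 err deg [-0.12 -0.41 -0.39]
[-4.27 -5.07 -9.31 -1.74 -6.74 -0.02]
```

>>> carry_out([
  [[-1,-0.1,-0.15,0,0,-0.4,-0.4],[-1,0,0,0,0,0,0]],
])

```text
time: 9.57
position: [0.484, -0.0193, 0.0438]
orientation: [1.33, 1.125, -1.326]
contact_force: [0.4, 0.0, -5.0]
opening: 0.195
```

```bash
python3 -c "
from h import *
rep()"
```

```text
t 9.575 stand [-134.1    1.    43.8] F(stand) [-0.1  0.4 -5. ] T [ 0.05  0.01 -0.03] open 0.195 err deg [-0.12 -0.   -0.17]
```

>>> carry_out([
  [[-1,0.1,-0.1,0.5,0,0,-0.2],[-1,0.1,0,0.5,0,0,0]],
])

```text
time: 9.82
position: [0.4823, -0.0266, 0.0419]
orientation: [1.335, 1.13, -1.328]
contact_force: [-2.1, 21.1, 25.6]
opening: 0.193
```

```bash
python3 -c "
from h import *
rep()"
```

```text
t 9.825 stand [-126.5    0.4   41.9] F(stand) [-20.5  -5.5  25.6] T [ 3.04  0.04 -0.02] open 0.193 err deg [-0.27 -0.32  0.02]
```

>>> carry_out([
  [[-1,-0.1,0,0.3,-0.2,-0.3,0],[-1,0,0,0.4,0,0,0]],
])

```text
time: 10.07
position: [0.4808, -0.0338, 0.0421]
orientation: [1.327, 1.13, -1.329]
contact_force: [-0.8, 2.0, -0.1]
opening: 0.189
```

```bash
python3 -c "
from h import *
rep()"
```

```text
t 10.075 stand [-119.1    0.2   42.1] F(stand) [-1.8 -1.1 -0.1] T [ 0.55 -0.1   0.05] open 0.189 err deg [-0.06 -0.03  0.09]
```

>>> carry_out([
  [[-1,0,0,0.6,0,0,0],[-1,0,0,0.6,0,0,0]],
])

```text
time: 10.32
position: [0.4796, -0.0454, 0.042]
orientation: [1.331, 1.13, -1.328]
contact_force: [-0.4, 9.2, 4.3]
opening: 0.192
```

```bash
python3 -c "
from h import *
rep()
crop('scene',230,150,120,90,6,'pics/s8.png')
crop('side',170,180,130,110,6,'pics/d8.png')
"
```

```text
t 10.325 stand [-107.6    0.9   42. ] F(stand) [-9.  -1.9  4.3] T [ 1.36 -0.22 -0.06] open 0.192 err deg [-0.13 -0.17  0.05]
```

View pics/s8.png

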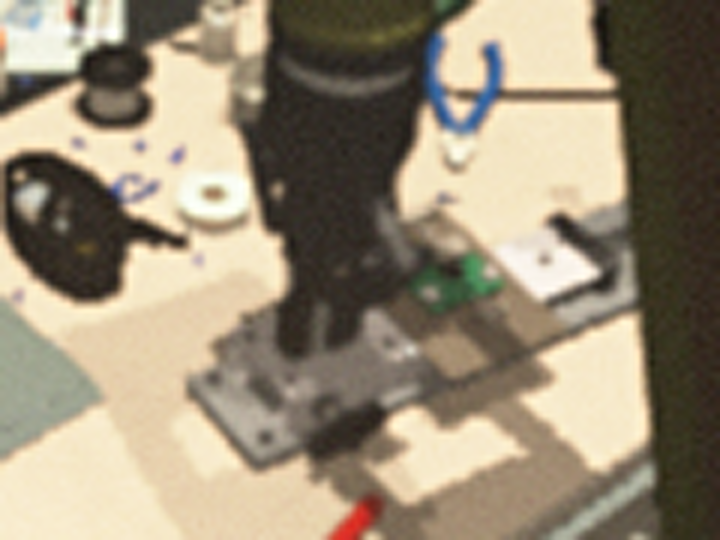

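View pics/d8.png

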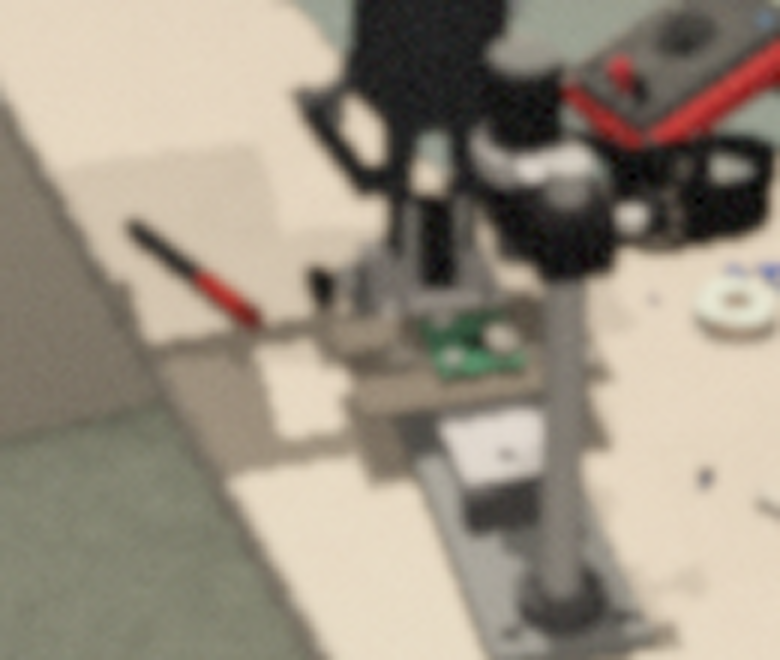

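>>> carry_out([
  [[-1,0,0,0.9,0,0,0],[-1,0,0,0.9,0,0,0],[-1,0,0,0.9,0,0,0]],
])

```text
time: 10.8
position: [0.4749, -0.0722, 0.0421]
orientation: [1.332, 1.131, -1.328]
contact_force: [0.9, 4.5, 0.7]
opening: 0.192
```

```bash
python3 -c "
from h import *
rep()
"
```

```text
t 10.8 stand [-80.3   0.5  42.1] F(stand) [-4.6  0.2  0.7] T [ 0.63 -0.18  0.1 ] open 0.192 err deg [-0.15 -0.24  0.07]
```

>>> carry_out([
  [[-1,0,0,1,0,0,0],[-1,0,0,1,0,0,0],[-1,0,0,1,0,0,0],[-1,0,0,1,0,0,0],[-1,0,0,1,0,0,0]],
])

```text
time: 11.42
position: [0.4663, -0.1245, 0.0421]
orientation: [1.332, 1.131, -1.327]
contact_force: [0.6, 5.3, 2.3]
opening: 0.192
```

```bash
python3 -c "
from h import *
rep()
"
```

```text
t 11.425 stand [-27.3   0.5  42.1] F(stand) [-5.3 -0.2  2.3] T [ 0.6  -0.2   0.11] open 0.192 err deg [-0.14 -0.26  0.04]
```

Expected end is near −15.7. Smaller steps now.

>>> carry_out([
  [[-1,0,0,0.5,0,0,0],[-1,0,0,0.3,0,0,0],[-1,0,0,0.2,0,0,0]],
])

```text
time: 11.8
position: [0.4645, -0.1355, 0.0421]
orientation: [1.334, 1.13, -1.328]
contact_force: [1.2, 11.9, 5.1]
opening: 0.194
```

```bash
python3 -c "
from h import *
rep()
"
```

```text
t 11.8 stand [-16.2   0.4  42.1] F(stand) [-11.9  -0.7   5.1] T [ 1.77 -0.52  0.25] open 0.194 err deg [-0.24 -0.3   0.04]
```

>>> carry_out([
  [[-1,0,0,0.2,0,0,0],[-1,0,0,0.3,0,0,0]],
])

```text
time: 12.05
position: [0.4644, -0.1356, 0.0424]
orientation: [1.343, 1.135, -1.325]
contact_force: [5.2, 19.5, 4.6]
opening: 0.19
```

```bash
python3 -c "
from h import *
rep()
"
```

```text
t 12.05 stand [-16.1   0.3  42.4] F(stand) [-20.1   2.    4.6] T [ 2.67 -0.97  0.45] open 0.19 err deg [-0.42 -0.79  0.03]
```

>>> carry_out([
  [[-1,0,0,0,0,0,0],[0,0,0,0,0,0,0],[0,0,0,0,0,0,0],[0,-2,0,0,0,0.5,0],[0,-4,0,0,0,0,0],[0,-4,0,-1.5,0,0,0],[0,0,0,-1.5,0,0,0],[0,0,0,0,0,0,0]],
])

```text
time: 13.05
position: [0.4682, -0.1106, 0.1443]
orientation: [1.345, 1.14, -1.325]
contact_force: [-0.6, 0.1, 0.3]
opening: 0.501
```

```bash
python3 - <<'E'
from h import *
rep()
s=r.read_state(); im=imaging.capture("wrist")[:,:,::-1]
np.save("w9.npy",im); np.save("w9s.npy",np.r_[s['position'],s['orientation']])
cv2.imwrite("pics/w9.png",cv2.resize(im,(800,600),interpolation=cv2.INTER_CUBIC))
crop('side',190,180,110,110,6,'pics/d9.png')
E
```

```text
t 13.05 stand [-4.130e+01  1.000e-01  1.443e+02] F(stand) [ 0.  -0.6  0.3] T [-0.09  0.04  0.04] open 0.501 err deg [-0.41 -1.03  0.19]
```

View pics/w9.png

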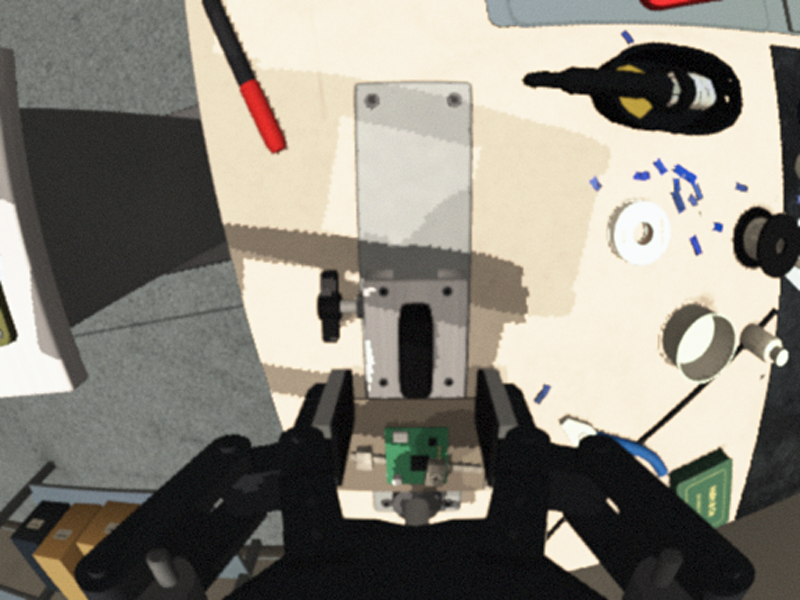

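View pics/d9.png

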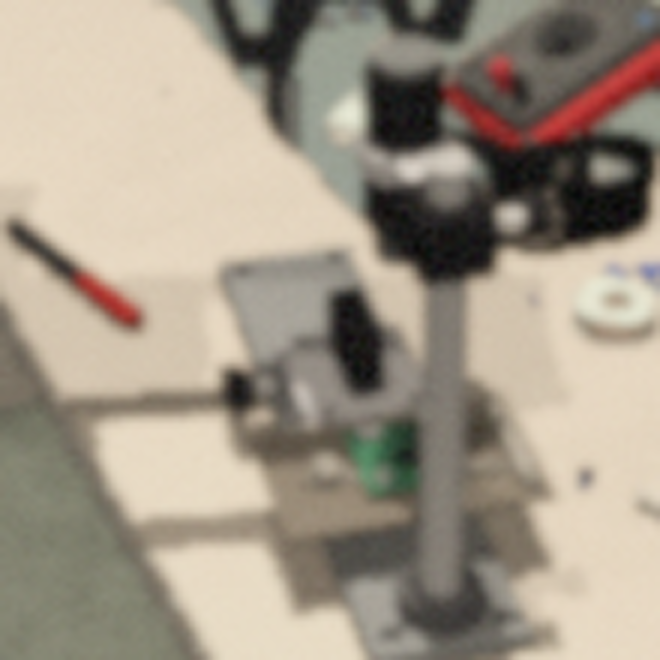

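```bash
python3 - <<'E'
from h import *
np.set_printoptions(precision=1,suppress=True)
s=np.load("w9s.npy"); st=dict(position=s[:3],orientation=s[3:])
def W(x,y,z,S=S):
    c,n=np.cos(S[2]),np.sin(S[2]);return [S[0]+(c*x-n*y)/1e3,S[1]+(n*x+c*y)/1e3,z/1e3]
im=np.load("w9.npy")
names=dict(hub=(5-36,-52,25+8),w1=(5-36-22,-52,29),w2=(5-36+22,-52,29),rr=(-50,-30,37),rl=(-50,30,37),hr=(25,-59,40),hl=(25,59,40),pr=(-165,-35,12),pl=(-165,35,12))
v=cv2.resize(im,(0,0),fx=5,fy=5,interpolation=cv2.INTER_CUBIC)
for k,q in names.items():
    u=proj("wrist",W(*q),st)[0]; print(k,u*800/512)
    cv2.circle(v,tuple(int(a) for a in (u+.5)*5),4,(0,0,255),1)
cv2.imwrite("pics/w9o.png",v[155*5:265*5,190*5:315*5])
E
```

```text
hub [327.2 310.5]
w1 [326.1 272.7]
w2 [330.9 342.1]
rr [362. 281.]
rl [468.4 280.4]
hr [321.3 398.8]
hl [510.7 397.9]
pr [353.9  80.9]
pl [473.9  80. ]
```

View pics/w9o.png

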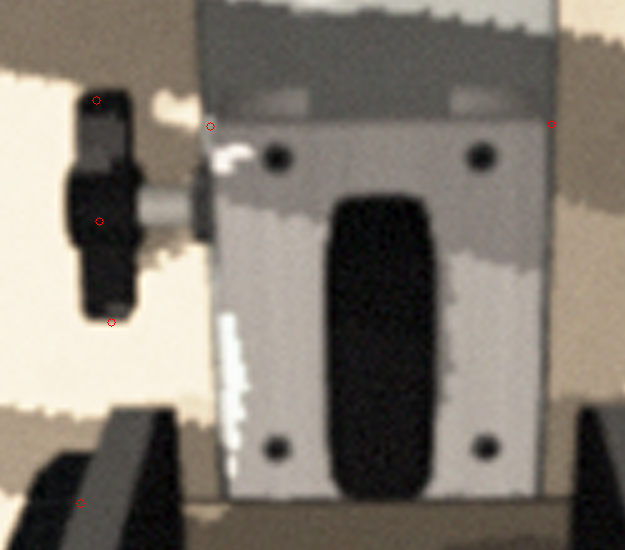

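```bash
cat >> h.py <<'E'
def W(x,y,z,S=S):
    c,n=np.cos(S[2]),np.sin(S[2]);return [S[0]+(c*x-n*y)/1e3,S[1]+(n*x+c*y)/1e3,z/1e3]
E
python3 -c "
from h import *
plan([(W(-9.5,-55,110),S[2]),(W(-9.5,-55,50),S[2])],vmax=35)"
```

```text
-> [ 0.4087379  -0.13319532  0.11      ] 3 rows
   [1.12, -1.83, 1.07] [-0.15, -0.34, 0.07]
   [1.12, -1.83, 1.06] [-0.15, -0.34, 0.07]
   [1.13, -1.84, 1.05] [-0.15, -0.34, 0.07]
-> [ 0.4087379  -0.13319532  0.05      ] 2 rows
   [3.0, 0.0, -0.0] [0.0, 0.0, 0.0]
   [3.0, 0.0, -0.0] [0.0, 0.0, 0.0]
```

>>> carry_out([
  [[-1,1.1,-1.8,1,0,-0.3,0],[-1,1.1,-1.8,1,0,-0.3,0],[-1,1.1,-1.8,1,0,-0.3,0],[-1,0,0,0,0,0,0],[-1,0,0,0,0,0,0]],
])

```text
time: 13.78
position: [0.4065, -0.1328, 0.1056]
orientation: [1.33, 1.135, -1.34]
contact_force: [0.4, -1.1, 0.2]
opening: -0.006
```

```bash
python3 -c "
from h import *
rep()
plan([(W(-9.5,-55,50),S[2])],vmax=35)"
```

```text
t 13.775 stand [ -9.6 -57.3 105.6] F(stand) [1.  0.5 0.2] T [-0.01 -0.04  0.02] open -0.006 err deg [-0.49 -0.14  0.68]
-> [ 0.4087379  -0.13319532  0.05      ] 2 rows
   [2.78, 0.15, 0.01] [-0.24, -0.07, 0.34]
   [2.78, 0.13, 0.01] [-0.24, -0.07, 0.34]
```

>>> carry_out([
  [[-1,2.5,0.2,0,-0.3,0,0.4],[-1,2.5,0,0,-0.2,0,0.3],[-1,0,0,0,0,0,0]],
])

```text
time: 14.15
position: [0.413, -0.1342, 0.0557]
orientation: [1.33, 1.125, -1.321]
contact_force: [0.1, 0.4, -0.4]
opening: -0.002
```

```bash
python3 - <<'E'
from h import *
rep()
plan([(W(-9.5,-55,40),S[2])],vmax=35)
im=imaging.capture("wrist")[:,:,::-1]
cv2.imwrite("pics/w10.png",cv2.resize(im[150:,100:400],None,fx=2.5,fy=2.5,interpolation=cv2.INTER_CUBIC))
E
```

```text
t 14.15 stand [ -9.2 -50.6  55.7] F(stand) [-0.4  0.  -0.4] T [-0.03 -0.05 -0.03] open -0.002 err deg [ 0.05 -0.08 -0.37]
-> [ 0.4087379  -0.13319532  0.04      ] 1 rows
   [1.56, -0.45, -0.03] [0.05, -0.08, -0.37]
```

View pics/w10.png

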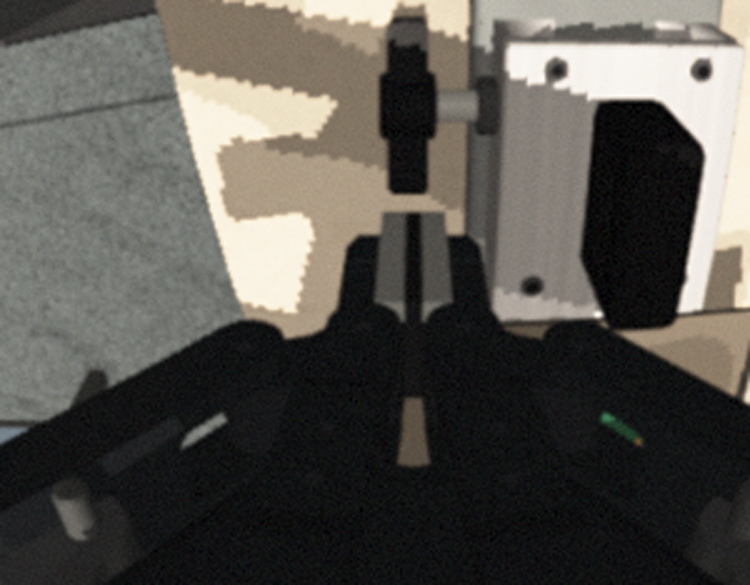

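>>> carry_out([
  [[-1,0.8,-0.4,0,0,0,-0.3],[-1,0.5,0,0,0,0,0],[-1,0,0,0,0,0,0]],
])

```text
time: 14.58
position: [0.4123, -0.1347, 0.0446]
orientation: [1.329, 1.123, -1.321]
contact_force: [-1.0, -0.4, -0.3]
opening: 0.002
```

```bash
python3 - <<'E'
from h import *
rep()
E
```

```text
t 14.575 stand [ -8.6 -51.2  44.6] F(stand) [ 0.6 -0.9 -0.3] T [-0.05  0.05  0.03] open 0.002 err deg [ 0.08  0.02 -0.43]
```

>>> carry_out([
  [[-1,0,-0.6,-0.1,0,0,-0.7],[-1,0,0,0,0,0,0]],
])

```text
time: 14.82
position: [0.4063, -0.1327, 0.0449]
orientation: [1.324, 1.133, -1.33]
contact_force: [-0.6, -1.1, -1.1]
opening: 0.001
```

```bash
python3 - <<'E'
from h import *
rep()
E
```

```text
t 14.825 stand [ -9.6 -57.5  44.9] F(stand) [ 1.1 -0.4 -1.1] T [-0.05  0.01 -0.  ] open 0.001 err deg [0.07 0.03 0.29]
```

>>> carry_out([
  [[-1,1.2,0.1,0,0,0,0],[-1,0.8,0,0,0,0,0],[-1,0.4,0,0,0,0,0]],
])

```text
time: 15.2
position: [0.4081, -0.1338, 0.0202]
orientation: [1.323, 1.13, -1.329]
contact_force: [-0.3, 0.6, 3.7]
opening: 0.005
```

```bash
python3 - <<'E'
from h import *
rep()
E
```

```text
t 15.2 stand [ -8.8 -55.5  20.2] F(stand) [-0.6 -0.4  3.7] T [ 0.13 -0.03  0.02] open 0.005 err deg [0.1  0.12 0.14]
```

>>> carry_out([
  [[-1,0.5,0,-0.1,0,0,0],[-1,0.3,0,0,0,0,0],[-1,0.2,0,0,0,0,0]],
])

```text
time: 15.58
position: [0.4088, -0.1329, 0.0094]
orientation: [1.324, 1.13, -1.328]
contact_force: [-1.8, -1.5, 4.2]
opening: 0.003
```

```bash
python3 - <<'E'
from h import *
rep()
im=imaging.capture("wrist")[:,:,::-1]
cv2.imwrite("pics/w11.png",cv2.resize(im[150:,100:400],None,fx=2.5,fy=2.5,interpolation=cv2.INTER_CUBIC))
E
```

```text
t 15.575 stand [ -9.8 -55.    9.4] F(stand) [ 1.8 -1.6  4.2] T [-0.21  0.14  0.02] open 0.003 err deg [0.08 0.11 0.11]
```

View pics/w11.png

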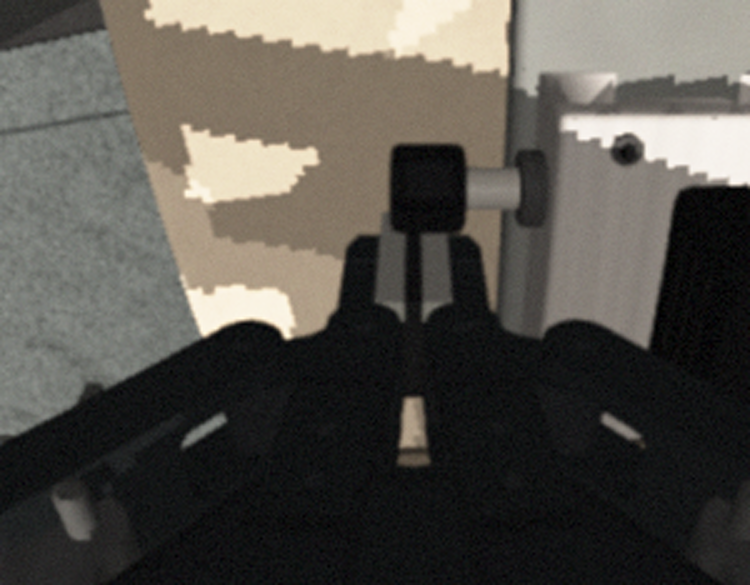

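The nose wing has gone down: the upper wing now points up and hides the hub at (428,188). Next I'll go round to the tail side and push the upper wing toward the nose.

>>> carry_out([
  [[-1,-3,0,0.2,0,0,0],[-1,-3,0,0,0,0,0],[-1,0,0,-2.5,0,0,0],[-1,0,0,-3,0,0,0],[-1,0,0,-0.5,0,0,0],[-1,0,0,0,0,0,0]],
])

```text
time: 16.38
position: [0.4162, -0.0729, 0.0692]
orientation: [1.325, 1.135, -1.332]
contact_force: [-0.3, -0.7, -1.0]
opening: 0.002
```

```bash
python3 - <<'E'
from h import *
rep()
im=imaging.capture("wrist")[:,:,::-1]
cv2.imwrite("pics/w12.png",cv2.resize(im[150:,100:400],None,fx=2.5,fy=2.5,interpolation=cv2.INTER_CUBIC))
crop('side',190,200,80,80,8,'pics/d12.png')
crop('scene',270,160,90,70,8,'pics/s12.png')
E
```

```text
t 16.375 stand [-70.3 -57.3  69.2] F(stand) [ 0.7 -0.2 -1. ] T [-0.01  0.02  0.  ] open 0.002 err deg [ 0.01 -0.05  0.43]
```

View pics/d12.png

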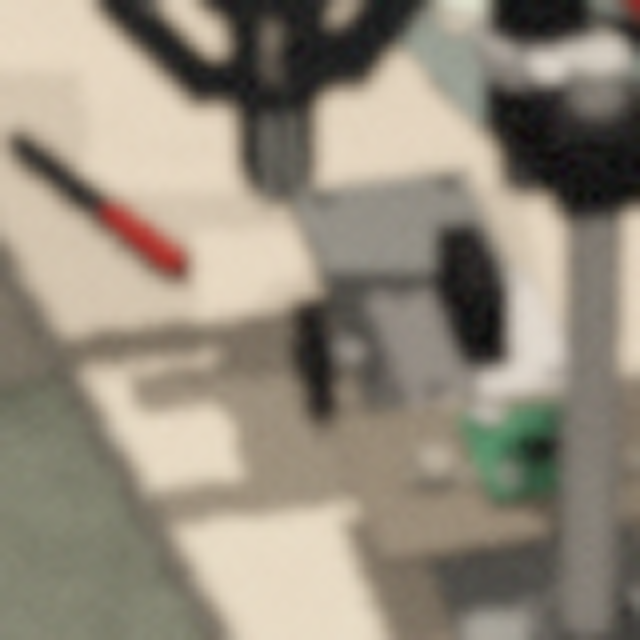

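View pics/s12.png

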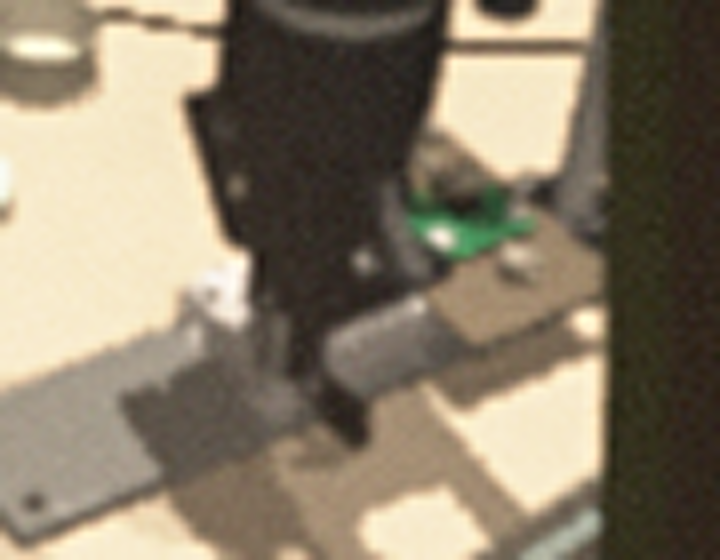

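>>> carry_out([
  [[-1,1.5,0.2,0,0,0,0.4],[-1,1.5,0,0,0,0,0],[-1,0,0,0,0,0,0]],
])

```text
time: 16.9
position: [0.4187, -0.076, 0.0386]
orientation: [1.331, 1.126, -1.329]
contact_force: [-0.4, -0.3, -0.3]
opening: 0.001
```

```bash
python3 - <<'E'
from h import *
rep()
im=imaging.capture("wrist")[:,:,::-1]
cv2.imwrite("pics/w13.png",cv2.resize(im[150:,100:400],None,fx=2.5,fy=2.5,interpolation=cv2.INTER_CUBIC))
E
```

```text
t 16.9 stand [-67.5 -54.4  38.6] F(stand) [ 0.3 -0.4 -0.3] T [0.01 0.   0.06] open 0.001 err deg [-0.25 -0.02 -0.04]
```

View pics/w13.png

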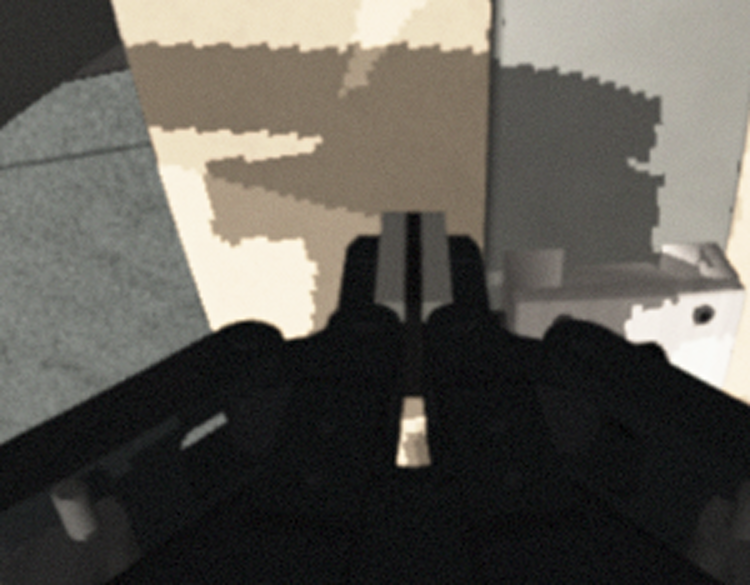

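>>> carry_out([
  [[-1,0,0,0.7,0,0,0],[-1,0,0,0.7,0,0,0],[-1,0,0,0.7,0,0,0]],
])

```text
time: 17.32
position: [0.4163, -0.0973, 0.0404]
orientation: [1.335, 1.124, -1.327]
contact_force: [1.4, 6.1, 4.1]
opening: -0.0
```

```bash
python3 - <<'E'
from h import *
rep()
E
```

```text
t 17.325 stand [-46.2 -53.3  40.4] F(stand) [-6.2  0.4  4.1] T [ 0.79 -0.15  0.04] open -0.0 err deg [-0.34 -0.13 -0.21]
```

>>> carry_out([
  [[-1,0.2,-0.1,0.4,0,0,0],[-1,0.2,0,0.4,0,0,0]],
])

```text
time: 17.58
position: [0.4154, -0.1053, 0.0379]
orientation: [1.339, 1.121, -1.325]
contact_force: [-0.7, 5.0, 8.9]
opening: -0.001
```

```bash
python3 - <<'E'
from h import *
rep()
E
```

```text
t 17.575 stand [-38.1 -52.9  37.9] F(stand) [-4.8 -1.5  8.9] T [ 0.72  0.11 -0.01] open -0.001 err deg [-0.48 -0.22 -0.44]
```

>>> carry_out([
  [[-1,0.1,-0.1,0.4,0,0,0],[-1,0.1,0,0.4,0,0,0]],
])

```text
time: 17.82
position: [0.4141, -0.112, 0.0368]
orientation: [1.345, 1.119, -1.324]
contact_force: [1.8, 9.5, 1.8]
opening: 0.0
```

```bash
python3 - <<'E'
from h import *
rep()
E
```

```text
t 17.825 stand [-31.3 -53.1  36.8] F(stand) [-9.6  0.2  1.8] T [ 1.68 -0.33  0.04] open 0.0 err deg [-0.67 -0.42 -0.6 ]
```

>>> carry_out([
  [[-1,0,0,0.4,0,0,0],[-1,0,0,0,0,0,0]],
])

```text
time: 18.08
position: [0.4132, -0.1145, 0.0372]
orientation: [1.351, 1.12, -1.324]
contact_force: [0.9, 2.6, 0.4]
opening: 0.002
```

```bash
python3 - <<'E'
from h import *
rep()
crop('side',190,200,80,80,8,'pics/d14.png')
E
```

```text
t 18.075 stand [-28.7 -53.6  37.2] F(stand) [-2.7  0.5  0.4] T [ 0.43 -0.09  0.03] open 0.002 err deg [-0.83 -0.63 -0.6 ]
```

View pics/d14.png

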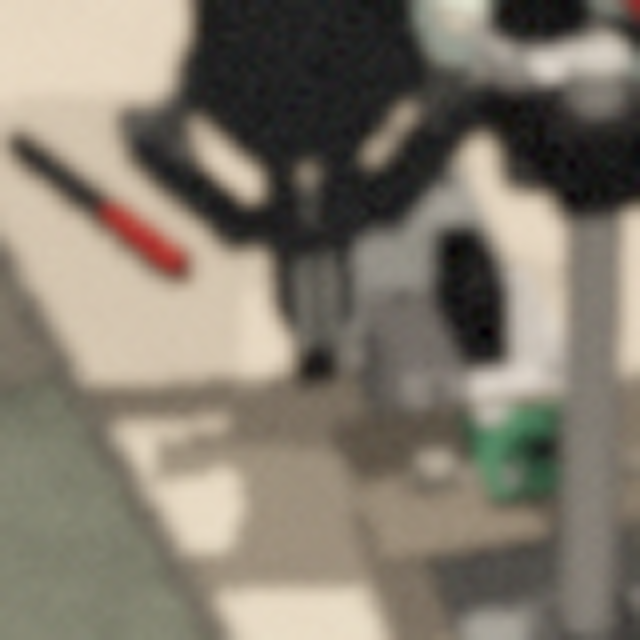

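>>> carry_out([
  [[-1,0,0,-0.6,0,0,0],[-1,-2,0,-0.8,0,0,0],[-1,-3,0,-1,0,0,0],[-1,0,0,-2,0.8,0.6,0.5],[-1,0,0,0,0,0,0]],
])

```text
time: 18.75
position: [0.4208, -0.0726, 0.0893]
orientation: [1.369, 1.109, -1.322]
contact_force: [-0.1, 0.7, -0.4]
opening: -0.004
```

```bash
python3 - <<'E'
from h import *
rep()
s=r.read_state(); im=imaging.capture("wrist")[:,:,::-1]
np.save("w15.npy",im); np.save("w15s.npy",np.r_[s['position'],s['orientation']])
cv2.imwrite("pics/w15.png",cv2.resize(im[150:,100:400],None,fx=2.5,fy=2.5,interpolation=cv2.INTER_CUBIC))
crop('side',190,200,80,80,8,'pics/d15.png')
crop('scene',270,160,90,70,8,'pics/s15.png')
E
```

```text
t 18.75 stand [-71.3 -52.8  89.3] F(stand) [-0.7 -0.2 -0.4] T [-0.03  0.06 -0.06] open -0.004 err deg [-1.58 -1.   -1.21]
```

View pics/w15.png

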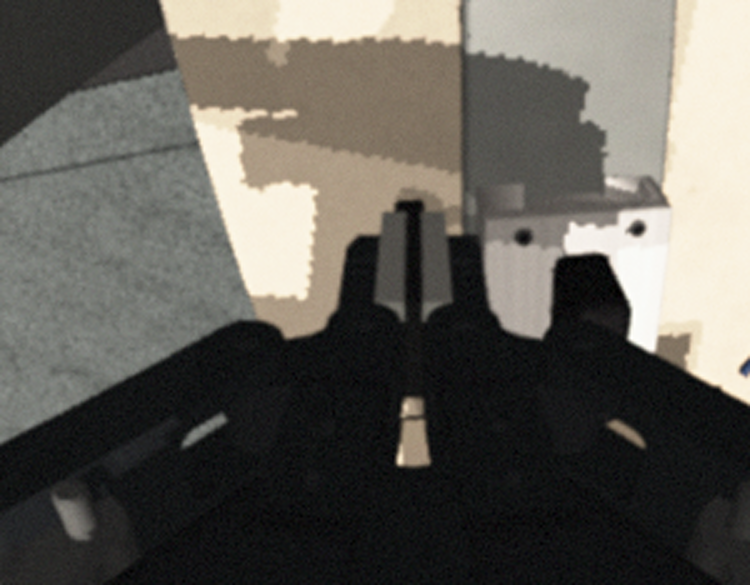

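View pics/d15.png

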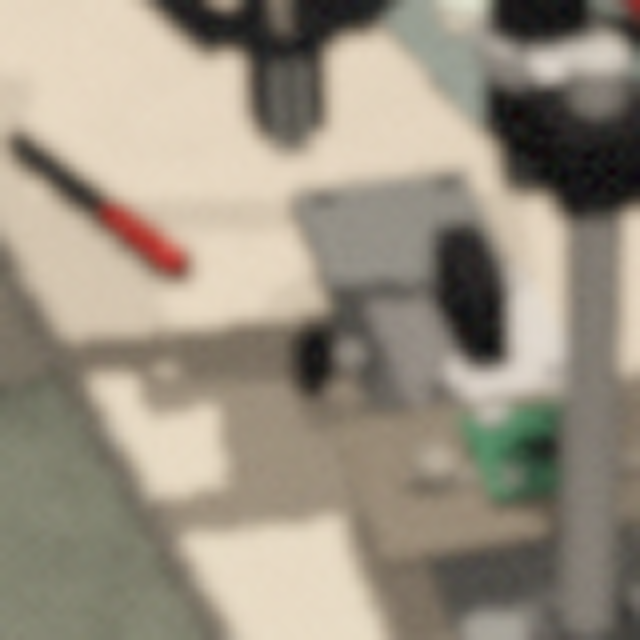

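View pics/s15.png

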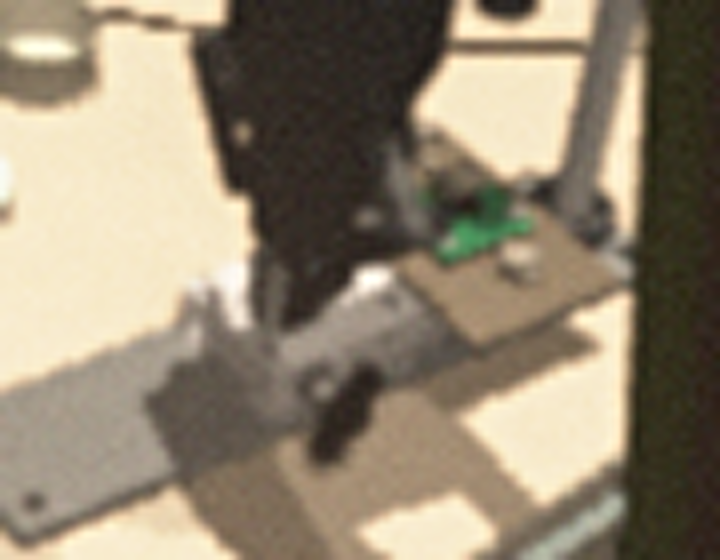

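```bash
python3 - <<'E'
from h import *
np.set_printoptions(precision=0,suppress=True)
for d in (100,110,120,130,140,150,160):
    t=np.radians(d-180) # upper wing: nose-side direction
    for cam,x0,y0 in (("scene",270,160),("side",190,200)):
        out=[]
        for sg in (1,-1):
            # nose wing direction at theta: (cos, -sin) ; tail wing the opposite
            th=np.radians(d); q=(-31-sg*22*np.cos(th),-52,25+sg*22*np.sin(th))
            out.append((proj(cam,W(*q))[0]-[x0,y0]+.5)*8)
        print(d,cam,*out)
E
```

```text
100 scene [359. 369.] [329. 457.]
100 side [312. 313.] [311. 404.]
110 scene [367. 368.] [322. 459.]
110 side [315. 321.] [308. 396.]
120 scene [373. 368.] [315. 459.]
120 side [317. 331.] [306. 386.]
130 scene [379. 369.] [309. 458.]
130 side [319. 341.] [304. 376.]
140 scene [384. 372.] [304. 455.]
140 side [321. 352.] [303. 366.]
150 scene [387. 376.] [300. 451.]
150 side [322. 363.] [301. 355.]
160 scene [390. 381.] [298. 446.]
160 side [323. 375.] [300. 344.]
```

```bash
python3 -c "
from h import *
plan([(W(-21,-54,70),S[2])],vmax=35)"
```

```text
-> [ 0.41157075 -0.12200492  0.07      ] 2 rows
   [0.9, -0.03, 2.49] [-0.82, -0.5, -0.6]
   [0.93, -0.05, 2.48] [-0.82, -0.5, -0.6]
```

>>> carry_out([
  [[-1,0,0,2.5,-0.9,-0.5,-0.6],[-1,0.9,0,2.5,-0.7,-0.5,-0.6],[-1,0.9,0,0,0,0,0],[-1,0,0,0,0,0,0]],
])

```text
time: 19.4
position: [0.4111, -0.1251, 0.0684]
orientation: [1.326, 1.13, -1.33]
contact_force: [0.4, -0.5, 0.0]
opening: -0.003
```

```bash
python3 -c "
from h import *
rep()"
```

```text
t 19.4 stand [-17.9 -53.9  68.4] F(stand) [0.4 0.5 0. ] T [ 0.01  0.02 -0.06] open -0.003 err deg [-0.06  0.05  0.18]
```

>>> carry_out([
  [[-1,1.2,0,-0.2,0,0,0],[-1,0.8,0,0,0,0,0],[-1,0.5,0,0,0,0,0],[-1,0.4,0,0,0,0,0]],
])

```text
time: 19.9
position: [0.4112, -0.1257, 0.041]
orientation: [1.314, 1.128, -1.328]
contact_force: [-14.1, -18.2, 41.1]
opening: -0.001
```

```bash
python3 -c "
from h import *
rep()"
```

```text
t 19.9 stand [-17.3 -53.8  41. ] F(stand) [ 20.2 -11.   41.1] T [-3.11  2.5   0.02] open -0.001 err deg [0.41 0.51 0.13]
```

>>> carry_out([
  [[-1,0,0,0.1,0,0,0],[-1,-1,0,0,0,0,0],[-1,-3,0,0,0,0,0],[-1,-3,0,-1.5,0,0,0],[-1,-2,0,-4,0,0,0],[-1,0,0,-4,0,0,0],[-1,0,0,0,0,0,0]],
])

```text
time: 20.78
position: [0.4269, -0.0291, 0.1349]
orientation: [1.313, 1.126, -1.325]
contact_force: [-0.3, 0.4, 0.1]
opening: 0.002
```

```bash
python3 - <<'E'
from h import *
rep()
s=r.read_state(); im=imaging.capture("wrist")[:,:,::-1]
np.save("w16.npy",im); np.save("w16s.npy",np.r_[s['position'],s['orientation']])
cv2.imwrite("pics/w16.png",cv2.resize(im,(800,600),interpolation=cv2.INTER_CUBIC))
crop('side',190,200,80,80,8,'pics/d16.png')
crop('scene',270,160,90,70,8,'pics/s16.png')
E
```

```text
t 20.775 stand [-115.2  -53.8  134.9] F(stand) [-0.3 -0.4  0.1] T [ 0.01 -0.04  0.02] open 0.002 err deg [ 0.53  0.56 -0.06]
```

View pics/w16.png

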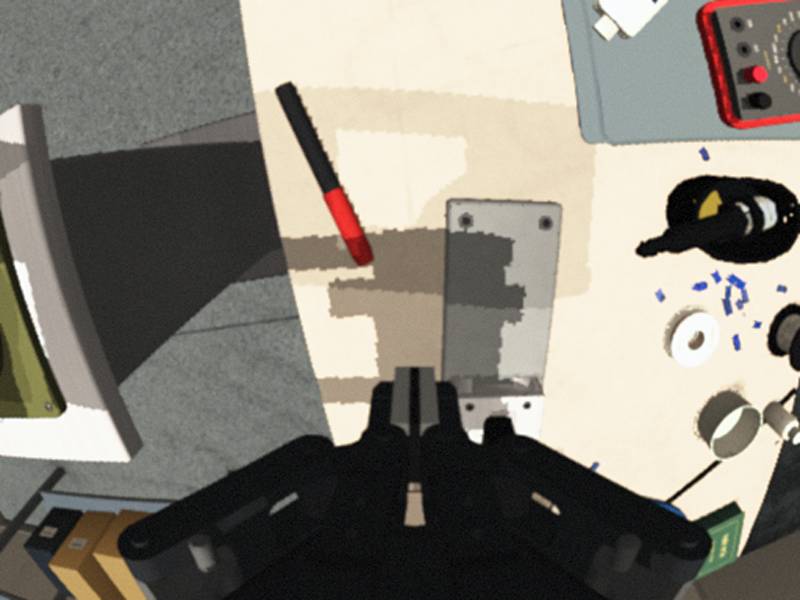

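View pics/d16.png

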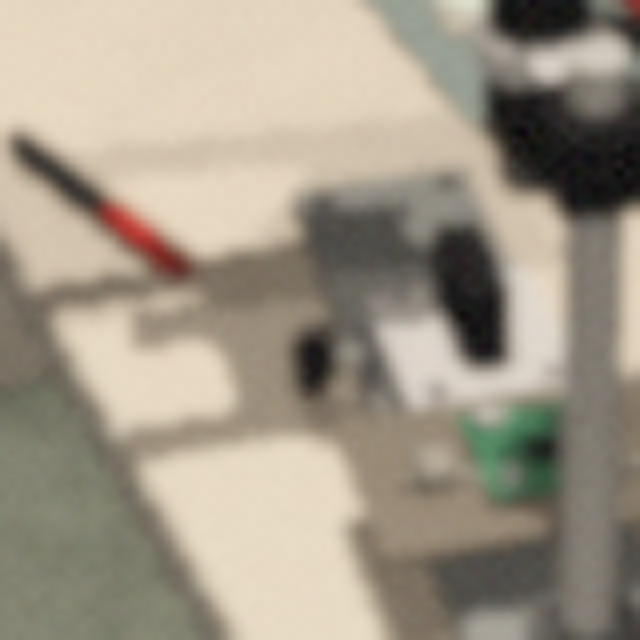

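View pics/s16.png

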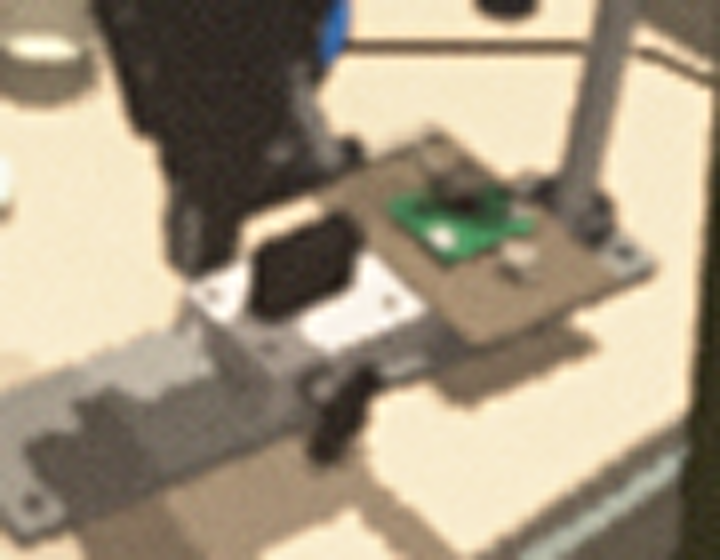

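```bash
python3 - <<'E'
from h import *
im={c:imaging.capture(c)[:,:,::-1].copy() for c in("scene","side")}
tiles=[]
for cam,x0,y0 in (("scene",292,192),("side",210,225)):
    row=[]
    base=cv2.resize(im[cam][y0:y0+40,x0:x0+32],None,fx=8,fy=8,interpolation=cv2.INTER_CUBIC)
    row.append(base)
    for d in (110,135):
        b=base.copy(); th=np.radians(d); ax=np.array([-np.cos(th),np.sin(th)]); n=np.array([ax[1],-ax[0]])
        for y in (-47,-57):
            pts=[]
            for a,c in ((22,4),(22,-4),(-22,-4),(-22,4)):
                v=a*ax+c*n; pts.append((proj(cam,W(-31+v[0],y,25+v[1]))[0]-[x0,y0]+.5)*8)
            cv2.polylines(b,[np.int32(pts)],True,(0,0,255) if y==-57 else (255,0,0),1)
        # saddle tail corners
        for q in ((-50,-30,37),(-50,-30,12),(25,-59,40),(101,-59,40)):
            cv2.circle(b,tuple(int(t) for t in (proj(cam,W(*q))[0]-[x0,y0]+.5)*8),3,(0,255,0),1)
        row.append(b)
    tiles.append(np.hstack(row))
cv2.imwrite("pics/ang.png",cv2.resize(np.vstack(tiles),None,fx=.9,fy=.9))
b=cv2.resize(im["scene"][150:235,270:365],None,fx=7,fy=7,interpolation=cv2.INTER_CUBIC)
for q in ((-50,-30,37),(-50,30,37),(-50,-30,12),(25,-59,40),(101,-59,40),(101,59,40),(150,-35,12),(-165,-35,12)):
    cv2.circle(b,tuple(int(t) for t in (proj("scene",W(*q))[0]-[270,150]+.5)*7),4,(0,0,255),1)
cv2.imwrite("pics/ov.png",b)
E
```

```text
(no output)
```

View pics/ang.png

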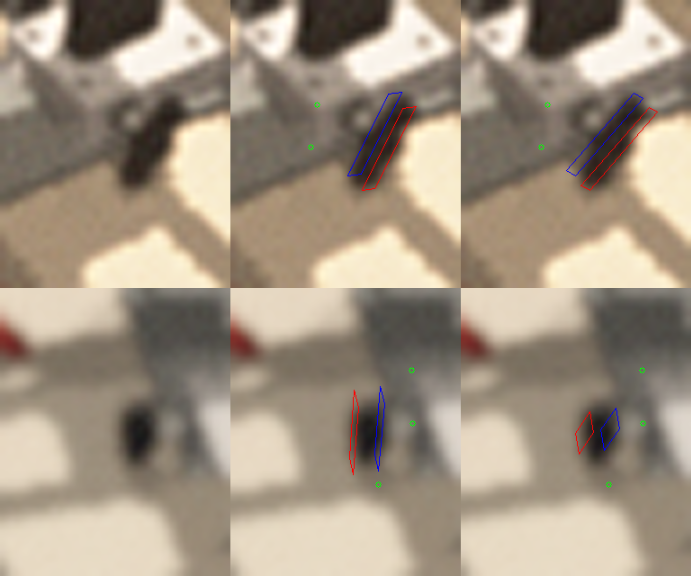

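View pics/ov.png

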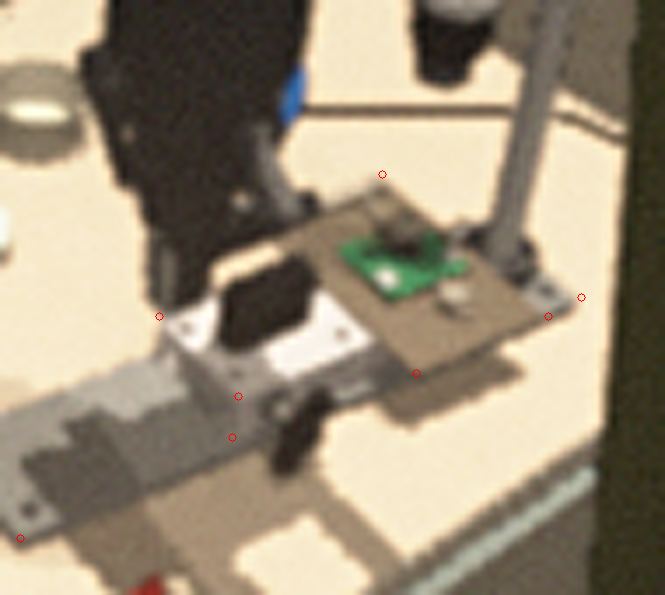

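```bash
python3 -c "
from h import *
plan([(W(-41,0,144),S[2])],vmax=35)"
```

```text
-> [ 0.46808076 -0.11093157  0.144     ] 3 rows
   [-0.3, 1.78, 2.38] [0.09, 0.21, 0.0]
   [-0.3, 1.78, 2.38] [0.09, 0.21, 0.0]
   [-0.31, 1.79, 2.38] [0.09, 0.21, 0.0]
```

>>> carry_out([
  [[0,-0.3,1.8,2.4,0.2,0.3,0],[0,-0.3,1.8,2.4,0.2,0.2,0],[0,-0.3,1.8,2.4,0,0,0],[0,0,0,0,0,0,0]],
])

```text
time: 21.52
position: [0.4675, -0.1173, 0.1424]
orientation: [1.33, 1.126, -1.336]
contact_force: [-0.5, 0.9, -0.2]
opening: 0.501
```

```bash
python3 - <<'E'
from h import *
rep()
s=r.read_state(); im=imaging.capture("wrist")[:,:,::-1]
st=s
v=cv2.resize(im,(0,0),fx=6,fy=6,interpolation=cv2.INTER_CUBIC)
for q in ((-50,-30,37),(-50,30,37),(25,-59,40),(25,59,40),(-165,-35,12),(-165,35,12),(-45,-19.5,26)):
    u=proj("wrist",W(*q),st)[0]; cv2.circle(v,tuple(int(a) for a in (u+.5)*6),4,(0,0,255),1)
cv2.imwrite("pics/w17.png",v[160*6:255*6,195*6:320*6])
E
```

```text
t 21.525 stand [-34.6   0.4 142.4] F(stand) [-0.8 -0.7 -0.2] T [ 0.02 -0.01 -0.04] open 0.501 err deg [-0.46  0.11  0.2 ]
```

View pics/w17.png

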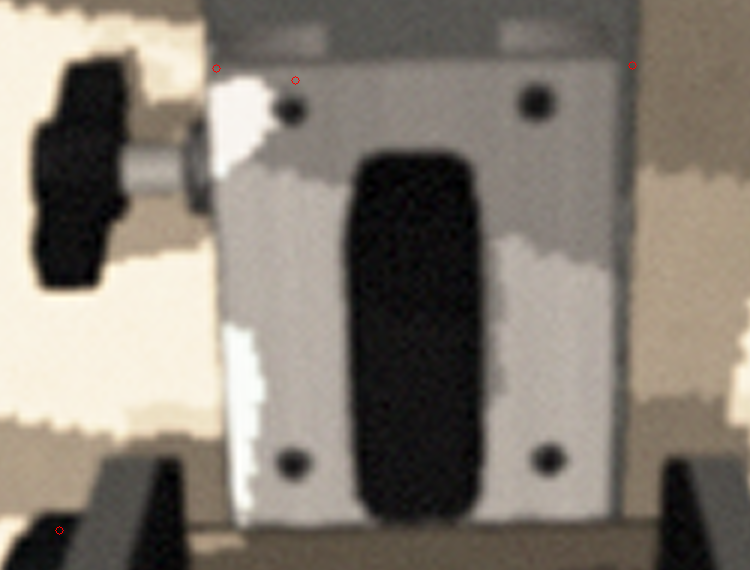

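```bash
python3 - <<'E'
from h import *
np.set_printoptions(precision=2,suppress=True)
cap=imaging.capture("wrist")[:,:,::-1]; s=r.read_state(); np.save("w17.npy",cap); np.save("w17s.npy",np.r_[s['position'],s['orientation']])
rep()
def stof(n): a=np.load(n); return dict(position=a[:3],orientation=a[3:])
def blob(im,u,v,rad=5):
    g=cv2.cvtColor(im,cv2.COLOR_BGR2GRAY).astype(float); u0,v0=int(round(u)),int(round(v))
    p=g[v0-rad:v0+rad+1,u0-rad:u0+rad+1]; w=np.clip(np.median(p)-20-p,0,None)
    yy,xx=np.mgrid[-rad:rad+1,-rad:rad+1]; m=np.hypot(xx,yy)<=rad-1; w=w*m
    return u0+(w*xx).sum()/w.sum(),v0+(w*yy).sum()/w.sum()
def back(uv,st,z):
    f=lambda q:(proj("wrist",W(q[0],q[1],z),st)[0]-uv); return least_squares(f,[-50,0]).x
A=np.load("w9.npy");sa=stof("w9s.npy");B=cap;sb=stof("w17s.npy")
ha=full([(277,157),(481,157),(277,448),(486,446)],190,155,5)
hb=full([(291,110),(536,103),(293,464),(547,459)],195,160,6)
for a,b in zip(ha,hb):
    pa,pb=back(blob(A,*a,4),sa,37),back(blob(B,*b,4),sb,37); print('carr',pa,pb,pb-pa)
for q in ((-157,-25,12),(-157,25,12)):
    print(proj("wrist",W(*q),sa)[0]*800/512,proj("wrist",W(*q),sb)[0])
cv2.imwrite("pics/w17p.png",cv2.resize(B[20:75,210:310],None,fx=7,fy=7,interpolation=cv2.INTER_CUBIC))
cv2.imwrite("pics/w9p.png",cv2.resize(A[40:80,220:310],None,fx=7,fy=7,interpolation=cv2.INTER_CUBIC))
E
```

```text
t 21.625 stand [-36.5  -2.2 141.9] F(stand) [ 0.  -0.4 -0.3] T [0.03 0.07 0.01] open 0.503 err deg [-0.37  0.04  0.39]
carr [-44.03 -18.37] [-44.73 -21.11] [-0.7  -2.74]
carr [-44.02  17.76] [-45.67  14.36] [-1.65 -3.41]
carr [ 13.92 -20.28] [ 12.85 -22.96] [-1.06 -2.68]
carr [13.92 19.72] [12.1  17.16] [-1.82 -2.56]
[371.04  93.35] [239.99  51.28]
[456.94  92.69] [295.94  51.03]
```

View pics/w17p.png

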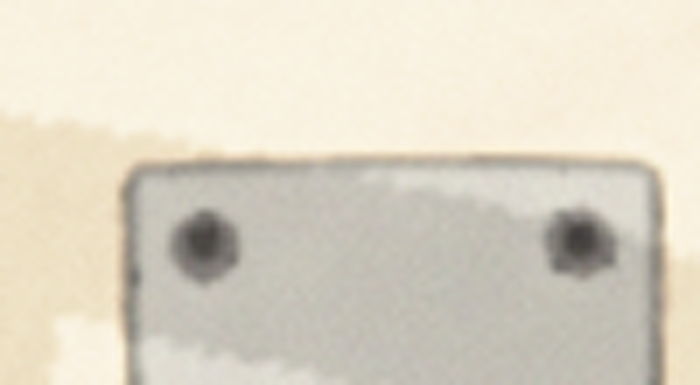

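View pics/w9p.png

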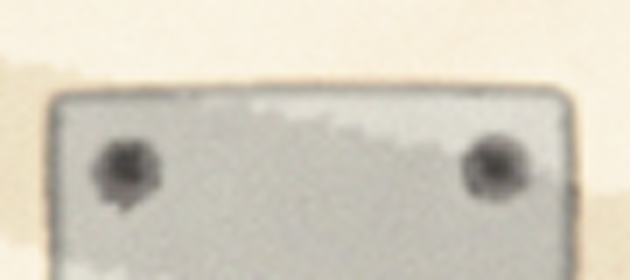

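```bash
cat > meas.py <<'E'
from h import *
np.set_printoptions(precision=2,suppress=True)
def stof(n): a=np.load(n); return dict(position=a[:3],orientation=a[3:])
def blob(im,u,v,rad=5):
    g=cv2.cvtColor(im,cv2.COLOR_BGR2GRAY).astype(float)
    for _ in range(4):
        u0,v0=int(round(u)),int(round(v))
        p=g[v0-rad:v0+rad+1,u0-rad:u0+rad+1]; w=np.clip(np.median(p)-25-p,0,None)
        yy,xx=np.mgrid[-rad:rad+1,-rad:rad+1]; w=w*(np.hypot(xx,yy)<=rad)
        u,v=u0+(w*xx).sum()/w.sum(),v0+(w*yy).sum()/w.sum()
    return u,v
def back(uv,st,z):
    f=lambda q:(proj("wrist",W(q[0],q[1],z),st)[0]-uv); return least_squares(f,[-50,0]).x
def meas(im,st,dx=0,dy=0):
    ch=[(-44,-18.4),(-44,17.8),(13.9,-20.3),(13.9,19.7)]; out=[]
    pl=[(-153,-25),(-153,24)]
    P=np.array([back(blob(im,*proj("wrist",W(x,y,12),st)[0],4),st,12) for x,y in pl])
    C=np.array([back(blob(im,*proj("wrist",W(x+dx,y+dy,37),st)[0],4),st,37) for x,y in ch])
    return P,C
E
python3 - <<'E'
from meas import *
s=r.read_state(); B=imaging.capture("wrist")[:,:,::-1]; rep()
np.save("w18.npy",B); np.save("w18s.npy",np.r_[s['position'],s['orientation']])
Pa,Ca=meas(np.load("w9.npy"),stof("w9s.npy")); Pb,Cb=meas(B,s,-1,-1.5)
print(Pa,Ca,Pb,Cb,sep='\n'); print('rel shift',(Cb.mean(0)-Pb.mean(0))-(Ca.mean(0)-Pa.mean(0)))
E
```

```text
t 21.675 stand [-37.1  -2.6 141.9] F(stand) [-0.5  0.6  0.2] T [ 0.04 -0.    0.03] open 0.501 err deg [-0.31  0.03  0.41]
[[-153.58  -24.92]
 [-153.14   22.97]]
[[-44.03 -18.39]
 [-44.01  17.74]
 [ 13.94 -20.29]
 [ 13.93  19.7 ]]
[[-153.63  -24.81]
 [-153.51   23.24]]
[[-43.72 -19.62]
 [-44.35  16.26]
 [ 14.21 -21.04]
 [ 13.68  18.98]]
rel shift [ 0.21 -1.23]
```

>>> carry_out([
  [[0,-2,0,-2,0,0,0],[0,-3,0,-3,0,0,0],[0,-2,0,-2,0,0,0],[0,0,0,0,0,0,0],[0,0,0,0,0,0,0]],
])

```text
time: 22.3
position: [0.4709, -0.0402, 0.2109]
orientation: [1.323, 1.141, -1.341]
contact_force: [0.1, 0.1, -0.6]
opening: 0.5
```

```bash
python3 - <<'E'
from meas import *
s=r.read_state(); B=imaging.capture("wrist")[:,:,::-1]; rep()
cv2.imwrite("pics/w19.png",cv2.resize(B,(800,600),interpolation=cv2.INTER_CUBIC))
cv2.imwrite("pics/s19.png",cv2.resize(imaging.capture("scene")[:,:,::-1],(800,600),interpolation=cv2.INTER_CUBIC))
try:
    P,C=meas(B,s,0,-1.2); print(P,C)
except Exception as e: print(e)
E
```

```text
t 22.35 stand [-111.1   -8.5  210.8] F(stand) [-0.6  0.4 -0. ] T [ 0.01 -0.07  0.01] open 0.503 err deg [-0.22 -0.06  0.95]
[[-152.93  -25.04]
 [-152.97   22.81]] [[-43.86 -19.95]
 [-44.44  16.15]
 [ 14.05 -21.05]
 [ 13.49  18.75]]
```

View pics/w19.png

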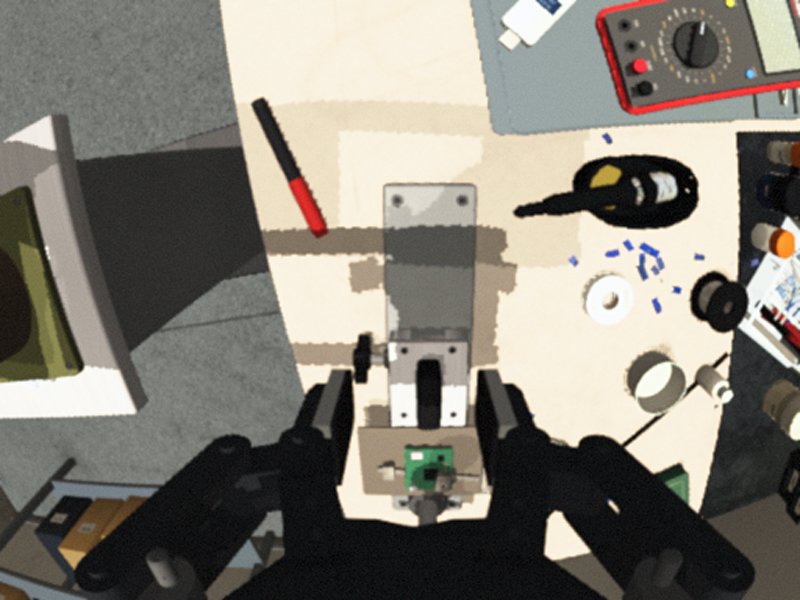

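View pics/s19.png

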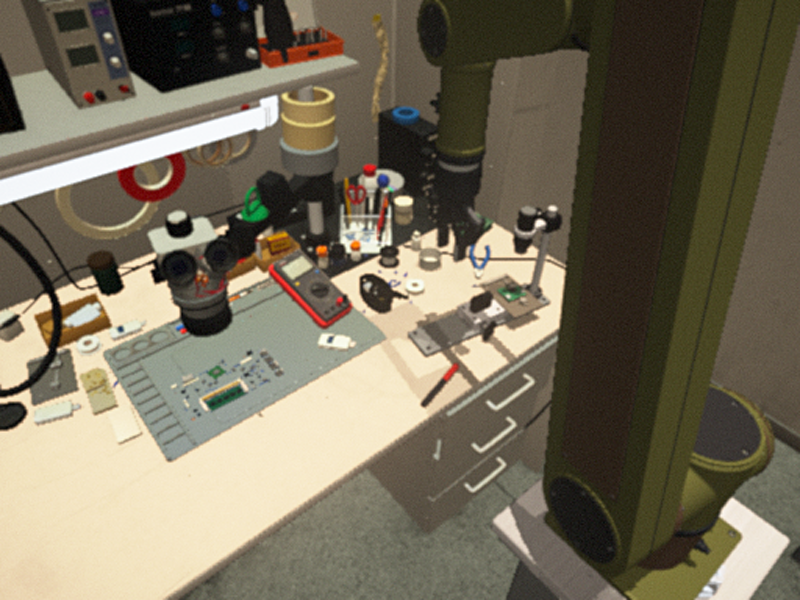

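Everything looks right. The carriage's along-rail position agrees with the pre-clamp one to about ±0.5 mm. I'll give the tail a gentle nudge toward the stop to be sure it is seated.

```bash
python3 -c "
from h import *
plan([(W(-95,-1,100),S[2]),(W(-95,-1,26),S[2])],vmax=40)"
```

```text
-> [ 0.47576107 -0.05747119  0.1       ] 3 rows
   [3.69, 0.31, 0.53] [-0.08, -0.02, 0.32]
   [3.69, 0.29, 0.53] [-0.08, -0.02, 0.32]
   [3.69, 0.27, 0.53] [-0.08, -0.02, 0.32]
-> [ 0.47576107 -0.05747119  0.026     ] 2 rows
   [3.7, 0.0, -0.0] [0.0, 0.0, 0.0]
   [3.7, 0.0, -0.0] [0.0, 0.0, 0.0]
```

>>> carry_out([
  [[-1,3.7,0.3,0.3,0,0,0.3],[-1,3.7,0.3,0.3,0,0,0.3],[-1,3.7,0.3,0.3,0,0,0.3],[-1,0,0,0,0,0,0],[-1,0,0,0,0,0,0]],
])

```text
time: 23.02
position: [0.4762, -0.0538, 0.0954]
orientation: [1.332, 1.127, -1.335]
contact_force: [0.1, -0.0, 0.2]
opening: 0.002
```

```bash
python3 -c "
from h import *
rep()
plan([(W(-90,-1,28),S[2])],vmax=40)"
```

```text
t 23.025 stand [-98.7  -1.2  95.4] F(stand) [0.  0.1 0.2] T [-0.04  0.01  0.03] open 0.002 err deg [-0.49 -0.02  0.19]
-> [ 0.47495854 -0.06240636  0.028     ] 2 rows
   [3.37, 0.02, 0.44] [-0.24, -0.01, 0.09]
   [3.37, 0.02, 0.44] [-0.24, -0.01, 0.09]
```

>>> carry_out([
  [[-1,3.4,0,0,0,0,0],[-1,3,0,0,0,0,0],[-1,0,0,0,0,0,0],[-1,0,0,1.5,0,0,0],[-1,0,0,1,0,0,0]],
])

```text
time: 23.65
position: [0.4787, -0.0811, 0.0377]
orientation: [1.337, 1.115, -1.324]
contact_force: [0.4, -0.6, -0.2]
opening: 0.001
```

```bash
python3 -c "
from h import *
rep()"
```

```text
t 23.65 stand [-72.1   5.7  37.7] F(stand) [ 0.5  0.5 -0.2] T [ 0.   -0.01  0.03] open 0.001 err deg [-0.42  0.03 -0.69]
```

>>> carry_out([
  [[-1,1.2,-0.6,0,0,0,-0.7],[-1,0,0,0,0,0,0],[-1,0,0,0.6,0,0,0]],
])

```text
time: 24.02
position: [0.4723, -0.0877, 0.0266]
orientation: [1.334, 1.121, -1.333]
contact_force: [0.4, -0.4, -0.1]
opening: 0.0
```

```bash
python3 -c "
from h import *
rep()"
```

```text
t 24.025 stand [-64.7   0.5  26.6] F(stand) [ 0.3  0.5 -0.1] T [-0.01 -0.02  0.03] open 0.0 err deg [-0.54  0.04 -0.13]
```

>>> carry_out([
  [[-1,0,0,0.3,0,0,0],[-1,0,0,0.2,0,0,0]],
])

```text
time: 24.28
position: [0.4717, -0.0906, 0.0266]
orientation: [1.34, 1.123, -1.332]
contact_force: [3.5, 15.2, 0.3]
opening: 0.002
```

```bash
python3 -c "
from h import *
rep()"
```

```text
t 24.275 stand [-61.7   0.3  26.6] F(stand) [-15.5   1.    0.3] T [ 2.36 -0.56  0.1 ] open 0.002 err deg [-0.71 -0.21 -0.12]
```

>>> carry_out([
  [[-1,0,0,0.3,0,0,0]],
])

```text
time: 24.4
position: [0.4717, -0.0906, 0.0266]
orientation: [1.346, 1.125, -1.332]
contact_force: [4.7, 16.6, 1.1]
opening: 0.001
```

```bash
python3 -c "
from h import *
rep()"
```

```text
t 24.4 stand [-61.7   0.3  26.6] F(stand) [-17.2   2.    1.1] T [ 2.72 -0.71  0.01] open 0.001 err deg [-0.88 -0.52 -0.12]
```

>>> carry_out([
  [[-1,0,0,-0.5,0,0,0],[-1,0,0,-1.5,0,0,0],[-1,-3,0,-2,0,0,0],[-1,-5,0,-2,0,0,0],[-1,-5,0,0,0,0,0],[-1,0,0,0,0,0,0],[-1,0,0,0,0,0,0]],
])

```text
time: 25.28
position: [0.4818, -0.0277, 0.16]
orientation: [1.343, 1.127, -1.333]
contact_force: [0.3, -0.6, 0.0]
opening: 0.0
```

```bash
python3 - <<'E'
from h import *
rep()
b=imaging.capture("scene")[:,:,::-1]
cv2.imwrite("pics/s20.png",cv2.resize(b[140:270,220:370],None,fx=5,fy=4.6,interpolation=cv2.INTER_CUBIC))
E
```

```text
t 25.275 stand [-1.254e+02  1.000e-01  1.600e+02] F(stand) [0.5 0.4 0. ] T [-0.04 -0.    0.01] open 0.0 err deg [-0.77 -0.47  0.01]
```

View pics/s20.png

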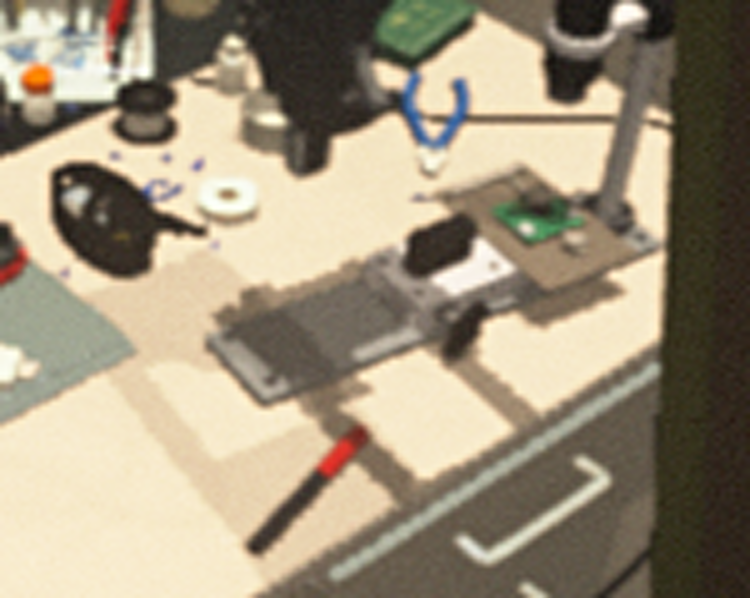

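The carriage is on the rail (tail near (400,270)), the wing is turned at (462,330), the other things haven't moved, and the arm is clear.

```bash
python3 -c "
from workcell import r
print(r.hand_in())"
```

```text
the job is handed in; nothing more can be done
None
```

The carriage is on the stand against the end stop, the clamp is tightened, and the job is handed in at about 25 s of the 61 s allowed. I gripped it by its bar, lowered it onto the loading end and slid it board end first onto the rail until it met the stop at about 20 N. I then let go and turned the wing knob clockwise with the closed fingers: nose wing down, then the upper wing over toward the nose, and a final push from above.

**Last checks**
- **Seated on the stop:** A nudge of about 17 N on the tail after clamping moved nothing. The tail was within about 0.3 mm of where it sat before clamping. Camera estimates of movement along the rail disagreed (+0.2 and −0.55 mm), about the size of their error.
- **Clamp tight:** The knob was driven to roughly 2.5 rad and well over 0.1 N m (estimated), and it rests at about 2.1 rad after springing back. The carriage moved 1.2 mm sideways, which is all of its play. It also turned about 0.7° on the rail.
- **Everything else:** In the last pictures the other items on the bench had not moved, and the arm was clear and touching nothing.

**Forces:** One lowering step pressed the carriage onto the plate with a brief 84 N at the wrist, under the 120 N limit. The final knob push read about 41 N upward at the fingertips. The 40 N limit is for the arm and gripper body, so I don't think it applies there.

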